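# Draw the crucible tray out of the ashing furnace with the draw hook

## Task

Take the draw hook from its rest, hook it behind the wire bail of the crucible tray in the furnace and draw the tray gently out along the folded-down door and onto the two sprung stops, until the pawl latches behind it and it stays there by itself; then put the hook back on its rest. Touch the tray with nothing but the hook, never tug at the bail with more than 17 newtons or bear on the soft furnace with more than about 10, keep the crucibles standing in the tray, and leave the other things on the bench alone.

Things in the scene. Friction and masses are not known exactly. Their poses are not given: they have to be found in the camera images.
- hook: Draw hook: wooden handle, straight steel shaft 7 mm thick. Origin mid-handle on the shaft axis; +x along the shaft to the hooked end, +z up as it lies in its rest. Handle 100 long (x -50 to +50), 16 wide, 26 high, flat sides; grip these from above near the middle. At x = +125 the shaft bends straight down (7 mm thick, ends 40 mm below the axis). 160 g, balanced near mid-handle
- hook_end (a point): Point on the axis of the downward hook, 125 mm ahead of mid-handle and 32 mm below the shaft axis; the metal ends about 9 mm below it
- hook_rest: Dark steel rest fixed on the bench, base plate 160 x 55 x 5 mm, two uprights. Origin on the bench under the lying handle's middle, x along the lying shaft. Rear upright (12 thick, centre x = -43) holds the handle's rear end in a flat notch 22 wide, 12 deep; front fork (6 thick, x = +83) holds the shaft in a notch 14 wide, 12 deep. Notches open upwards; the handle is free between them
- cradle (a point): Where mid-handle belongs in the rest: 62 mm above the bench (the shaft axis' height there), hook end down
- furnace: Ashing furnace, fixed, 280 wide (y) x 245 deep x 300 high. Origin on the bench under the middle of its front face; +x into the chamber. Mouth 180 wide, 140 high, chamber 205 deep, floor (hearth) 75 above the bench, soft white lining. On its folded-down door, level with the hearth, lies a steel landing plate 190 wide, some 12 to 148 mm in front of the face, with two sprung stops and a pawl
- tray: Open steel tray, 80 (x) by 130 mm (y), 33 high, on two wire skids 8 mm high along x at y = +45, -45; 0.5 kg; slides with 2 to 5 N; 10 to 13 N on the hook latch it. Origin on the hearth under its middle; front wall's outer face at x = -40. Starts a little askew, bail 8 to 20 mm behind the mouth. Latched, its origin is 66 to 85 mm in front of the hearth edge; unlatched, the stops push it back
- bail (a point): Tip of the tray's V-shaped bail of 6 mm wire (wire centre): 75 mm in front of the tray's origin, 40 mm above the hearth. The tip is 8 mm wide; two legs run back and down to the front wall at y = +28 and -28, 26 mm above the hearth. The hook goes down between the legs, in the 34 mm between tip and wall; the V centres it as it pulls
- crucible_1: White porcelain crucible 35 mm across and 32 mm high standing loose in the tray; origin at the centre of its foot
- crucible_2: The same, second crucible
- crucible_3: The same, third crucible
- beaker: Glass beaker 55 x 55 x 68 mm between rest and furnace; leave alone. Origin at the centre of its foot
- flask: Conical flask 64 x 64 x 108 mm; leave alone. Origin at the centre of its foot
- amber_bottle: Amber dropper bottle 35 x 35 x 83 mm; leave alone
- timer: White bench timer 62 x 62 x 16 mm; leave alone
- hearth_edge (a point): Middle of the hearth's front edge, 75 mm above the bench. The landing plate's two sprung stops (y = +45, -45; housings 20 high) have their free heads 104 to 123 mm in front of it: the plate is clamped in slots, its place differs. The stops push back with 3.5 N at first touch, 2.6 N more per mm, and are hard after 3.2 mm; 2.3 mm in, the pawl rises behind the skids: latched

How it is judged:
By the outcome, as a careful person would: the job done as asked, in the order asked, and still so for the second after the job is handed in, with the robot touching nothing.
It also fails if it takes over 72 s, if anything falls off the work surface, if the arm or the gripper's body presses on something with over 40 N, if the wrist force passes 120 N, or if a joint passes its speed limit or range.

## Robot

A 6-joint arm with a two-finger parallel gripper is mounted at the origin on a cart in front of the work surface, level with it; the furniture and walls round the work are solid. World frame = base frame: x ahead of the robot, y to its left, z up, the work surface at z = 0. Lengths are in m, angles in rad, forces in N, time in s.
With the tool pointing down it reaches from about 0.35 to 0.85 m from the base axis. Payload 8.1 kg.
Tool frame: the origin (TCP) lies on the front face of the gripper's body, between the roots of the fingers; the fingertips stand 84 mm ahead of it and the grasp point (between the pads) lies 65 mm ahead of it; x points along the fingers, y is the direction in which the jaws open and shut, and the axes are right-handed (so a half turn about x gives the same grasp; the last joint's range is limited). The gripper opens to 93 mm and grips with 3 to 60 N. Pads are 15 mm wide; open, the fingers measure 128 mm over their backs; the gripper's body (75 mm by 188 mm) begins 65 mm behind the grasp point.
Start: joints at [1.062, 0.13, 1.488, -0, 1.523, -0.085], TCP at [0.247, 0.547, 0.303] pointing down, gripper open.
Joint ranges: [-2.96, 2.96], [-0.89, 2.26], [0.02, 2.5], [-1.34, 4.48], [0, 2.73], [-2.66, 2.66]. Speed limits (rad/s): [2.39, 2.39, 2.79, 3.14, 3.14, 3.14].

## Interface

Orientations are given as a rotation vector (axis times angle).
In Python, from plant import telemetry, read_camera, camera_params, robot gives the robot as it stands.
- The arm moves only by the tool step_arm, never from a script. Its argument "commands" is a list of rows, each an object with "xyz": the shift along the tool's x, y, z in mm, a list of three; "turn": the turn, a rotation vector about the tool's x, y, z in rad, a list of three; "grip": the finger opening in mm, from 0 to 93. In form: [{"xyz": [dx, dy, dz], "turn": [ax, ay, az], "grip": grip}, ...]. A call has 1 to 12 rows; each row is the pose to reach, as a shift and turn from the pose commanded when the call began, along the tool's axes at that moment; what a row does not reach only later rows make up. A row lasts 1/8 s, in which the tool goes at most 62.5 mm and 10.7 degrees, less where a joint would pass 70% of its speed; a pose out of reach is approached as far as the arm can. A call with a gripper value outside its range is refused whole. The fingers move at their own pace and stop on an object; "force" is the grip in N (left out, the last holds). Time passes only in rows, so rows that repeat a pose let the fingers close. It gives the time, the measured TCP pose, the force and the opening at its end, in the units of the state.
- telemetry.read_state(): the state, without advancing time (a new reading comes with each control period).
- read_camera(name): name is "side" or "top" or "wrist"; returns the picture (480x640x3 uint8, red, green, blue); there is no depth.
- camera_params(name): a dict with "mtx" (3x3 intrinsics, pixels), "rvec" (rotation vector, rad) and "tvec" (3), from world to camera coordinates, as OpenCV has them. Camera axes: x right, y down, z forward; pixel columns grow to the right and rows downward; lengths in m; the calibration is good to about 2 mm. A picture is of the moment at which its call begins: read the wrist's pose just before it. camera_params takes no time and is no camera call; for the wrist camera it gives the pose at the moment of the call.
- robot.close_job(): hands the job in, once; it reports no verdict.
The state is a dict: "t": time; "q": joint angles; "dq": joint speeds; "joint_torque": joint torques, N m; "tool_pos": TCP position; "orientation": TCP orientation; "force": force on the tool from outside, world axes, zero at the start; "wrist_torque": the same for the moment, N m; "opening": finger opening in m.
Only numpy, scipy, OpenCV 4.12 (cv2) and the standard library are available. Lean on these libraries where they do the work, as an engineer would, in place of code of your own. Each camera call takes 0.05 s, during which the arm holds its last target. There are 200 camera calls.

## Working session

There is one attempt and no reset: what is moved stays moved. The work goes in short steps, Python scripts to look and compute and a tool call to move; the robot and the scene stay as the last step left them, time stands still between calls to the robot, and variables do not carry over. Pictures are saved under pics/ and viewed, about 8 in all and at most 12, crops included, and the job is handed in when it is done.

Besides the shell and the picture viewer there is one more tool, called after "Request:" by a JSON object that holds its "fn" and its "kwargs", one argument or row to a line. step_arm: Moves the arm, as the interface text tells. Its arguments: {"type":"object","properties":{"commands":{"type":"array"},"force":{"type":"number"}},"required":["commands"]}

```bash
ls; mkdir -p pics; cat > h.py <<'E'
import numpy as np, cv2
from plant import telemetry, read_camera, camera_params, robot
R=lambda v: cv2.Rodrigues(np.array(v,float))[0]
def snap(n,f):
    p=camera_params(n); im=read_camera(n); cv2.imwrite('pics/'+f,cv2.cvtColor(im,cv2.COLOR_RGB2BGR)); return p,im
def proj(p,X):
    return cv2.projectPoints(np.array(X,float).reshape(-1,1,3),p['rvec'],p['tvec'],p['mtx'],None)[0].reshape(-1,2)
def ray(p,uv):
    Rm=R(p['rvec']); c=-Rm.T@np.ravel(p['tvec']); d=Rm.T@np.linalg.inv(p['mtx'])@np.array([uv[0],uv[1],1.]); return c,d
def onz(p,uv,z):
    c,d=ray(p,uv); return c+d*(z-c[2])/d[2]
E
python3 - <<'E'
from h import *
s=telemetry.read_state(); print(s)
for n in('side','top','wrist'):
    p,im=snap(n,n+'0.png'); c,d=ray(p,(320,240)); print(n,c.round(3),(d/np.linalg.norm(d)).round(3),p['mtx'][0][0])
E
```

```text
pics
{'t': 0.0, 'q': array([ 1.06162977e+00,  1.31150578e-01,  1.48927183e+00, -1.11597655e-05,
        1.52299990e+00, -8.54263979e-02]), 'dq': array([-6.46056253e-04,  1.67655382e-03,  4.06697352e-04, -5.23570467e-04,
        5.40075078e-05, -2.78246149e-04]), 'joint_torque': array([-1.60854594e-03, -5.59819758e+01, -4.91769826e+01,  7.68271554e-02,
        3.49295523e-02, -1.26074683e-04]), 'tool_pos': array([0.24649766, 0.54657215, 0.30169772]), 'orientation': array([ 0.33099207,  1.54565137, -0.3337623 ]), 'force': array([-0.35316852,  0.11367329, -0.74090357]), 'wrist_torque': array([ 0.01092529, -0.01735501,  0.01938188]), 'opening': 0.09273344637157586}
side [-0.127 -0.308  0.739] [ 0.719  0.271 -0.64 ] 497.6184446029162
top [-0.258  0.018  1.195] [ 0.607 -0.019 -0.794] 504.6765102480071
wrist [0.186 0.573 0.385] [ 0.22  -0.099 -0.97 ] 338.83240221663516
```

View pics/side0.png

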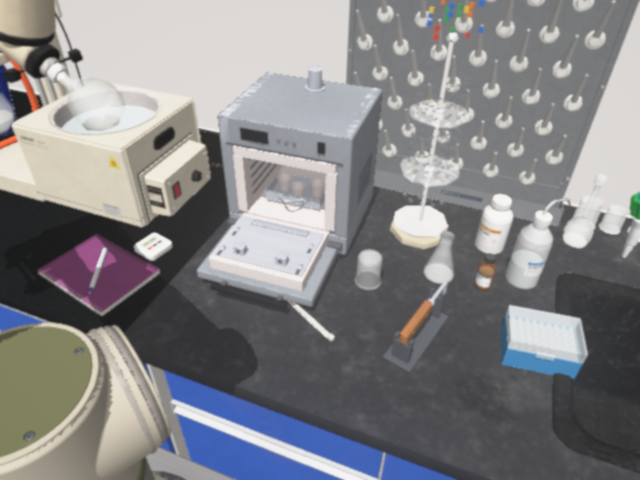

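View pics/top0.png

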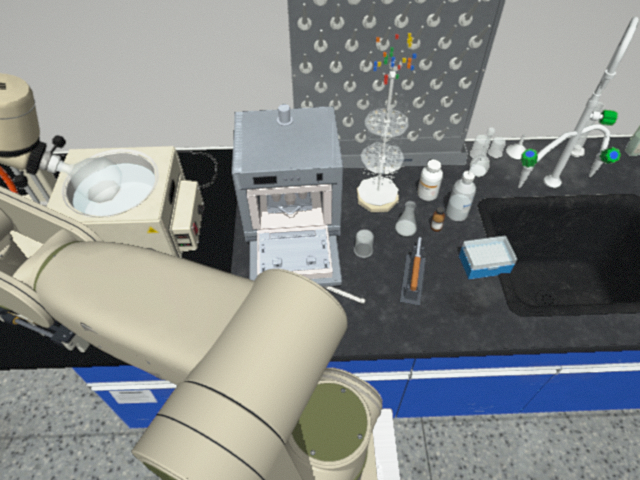

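```bash
python3 - <<'E'
import cv2,numpy as np
s=cv2.imread('pics/side0.png');t=cv2.imread('pics/top0.png')
f=lambda a,x0,y0,x1,y1,k:cv2.resize(a[y0:y1,x0:x1],None,fx=k,fy=k,interpolation=cv2.INTER_CUBIC)
cv2.imwrite('pics/c1.png',f(s,190,130,390,305,4)[:600])   # 800x700 ->crop
A=f(s,375,265,475,375,4); B=f(t,390,225,490,310,4)
m=np.zeros((600,800,3),np.uint8); m[:440,:400]=A; m[:340,400:]=B
cv2.imwrite('pics/c2.png',m)
a=f(s,195,130,345,305,3.4); print(a.shape)
cv2.imwrite('pics/c1.png',f(s,190,130,385,280,4))
E
```

```text
(595, 510, 3)
```

View pics/c1.png

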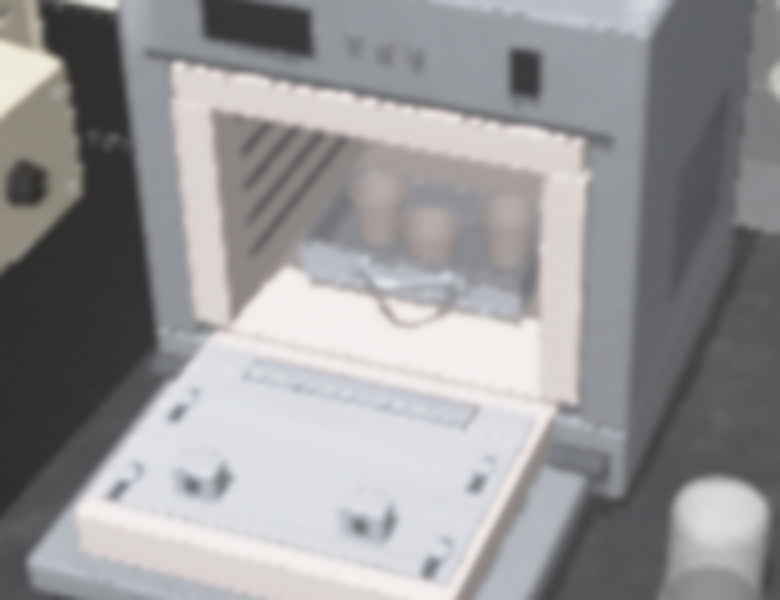

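View pics/c2.png

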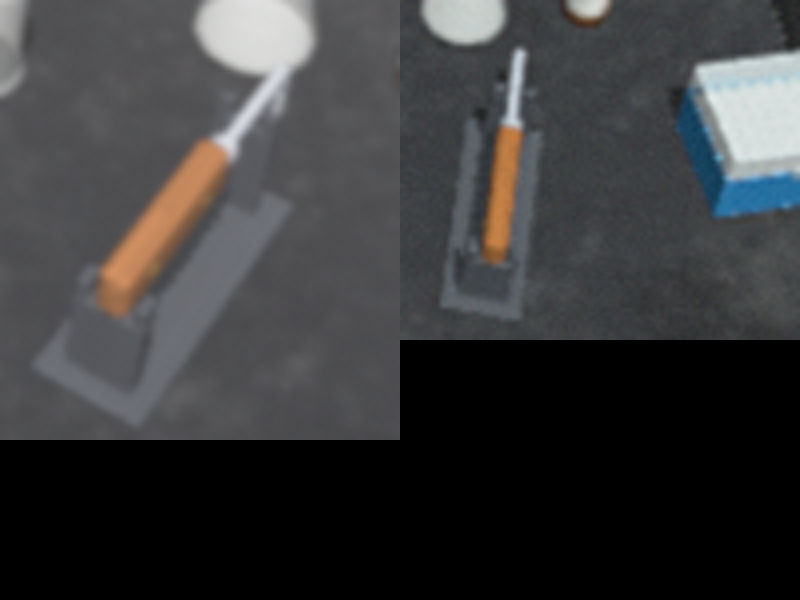

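```bash
python3 - <<'E'
from h import *
S=camera_params('side');T=camera_params('top')
s=lambda u,v,z:print('side',(u,v),(onz(S,(190+u/4,130+v/4),z)*1e3).round(1))
h=lambda u,v,z:print('sideH',(u,v),(onz(S,(375+u/4,265+v/4),z)*1e3).round(1))
t=lambda u,v,z:print('topH',(u,v),(onz(T,(390+u/4,225+v/4),z)*1e3).round(1))
h(217,146,.075);h(116,281,.075);h(285,70,.0655);t(511,126,.075);t(495,248,.075);t(520,50,.0655)
for c in [(35,365),(140,425),(290,205)]:h(*c,.005)
for c in [(442,305),(522,318),(540,132),(470,122)]:t(*c,.005)
print('bail');s(403,322,.115)
print('legs');s(362,272,.101);s(455,285,.101)
print('hearth corners');s(232,330,.075);s(540,402,.075)
print('mouth top');s(213,112,.215);s(543,178,.215)
print('door plate');s(190,335,.075);s(555,405,.075);s(80,510,.075);s(455,598,.075)
print('stops');s(205,475,.09);s(370,515,.09)
print('tray front bottom-top');s(300,240,.108);s(520,285,.108)
print('furn top? beaker');s(715,500,.068)
E
```

```text
sideH (217, 146) [ 531.3 -274.1   75. ]
sideH (116, 281) [ 437.9 -250.    75. ]
sideH (285, 70) [ 602.5 -294.    65.5]
topH (511, 126) [ 519.3 -541.9   75. ]
topH (495, 248) [ 423.6 -504.4   75. ]
topH (520, 50) [ 590.6 -571.2   65.5]
sideH (35, 365) [ 437.  -221.6    5. ]
sideH (140, 425) [ 423.3 -272.9    5. ]
sideH (290, 205) [ 575.3 -311.7    5. ]
topH (442, 305) [ 422.9 -489.     5. ]
topH (522, 318) [ 410.8 -540.     5. ]
topH (540, 132) [ 561.7 -596.1    5. ]
topH (470, 122) [ 572.6 -548.4    5. ]
bail
side (403, 322) [640.8  48.8 115. ]
legs
side (362, 272) [692.2  96.9 101. ]
side (455, 285) [700.5  44.2 101. ]
hearth corners
side (232, 330) [646.9 156.5  75. ]
side (540, 402) [652.2 -25.1  75. ]
mouth top
side (213, 112) [646.4 155.3 215. ]
side (543, 178) [652.6 -23.4 215. ]
door plate
side (190, 335) [633.9 175.8  75. ]
side (555, 405) [652.9 -33.4  75. ]
side (80, 510) [485. 156.  75.]
side (455, 598) [497.9 -40.7  75. ]
stops
side (205, 475) [517.1 101.9  90. ]
side (370, 515) [521.1  13.7  90. ]
tray front bottom-top
side (300, 240) [698.4 137.9 108. ]
side (520, 285) [705.    7.5 108. ]
furn top? beaker
side (715, 500) [ 619.7 -133.    68. ]
```

```bash
python3 - <<'E'
from h import *
S=camera_params('side');T=camera_params('top')
t=lambda u,v,z:print('topH',(u,v),(onz(T,(290+u/4,225+v/4),z)*1e3).round(1))
t(511,126,.075);t(495,248,.075);t(520,50,.0655)
for c in [(442,305),(522,318),(540,132),(470,122)]:t(*c,.005)
s=cv2.imread('pics/side0.png');t=cv2.imread('pics/top0.png')
m=np.zeros((600,800,3),np.uint8)
k=8;a=cv2.resize(s[168:222,264:324],None,fx=k,fy=k,interpolation=cv2.INTER_CUBIC);m[:432,:480]=a
b=cv2.resize(t[180:280,255:335],None,fx=4,fy=4,interpolation=cv2.INTER_CUBIC);m[:400,480:]=b
m=cv2.convertScaleAbs(m,alpha=1.15);cv2.imwrite('pics/c3.png',m)
E
```

```text
topH (511, 126) [ 530.5 -271.4   75. ]
topH (495, 248) [ 434.1 -245.7   75. ]
topH (520, 50) [ 602.3 -290.5   65.5]
topH (442, 305) [ 433.8 -219.5    5. ]
topH (522, 318) [ 421.6 -271.9    5. ]
topH (540, 132) [ 573.6 -309.4    5. ]
topH (470, 122) [ 584.5 -260.4    5. ]
```

View pics/c3.png

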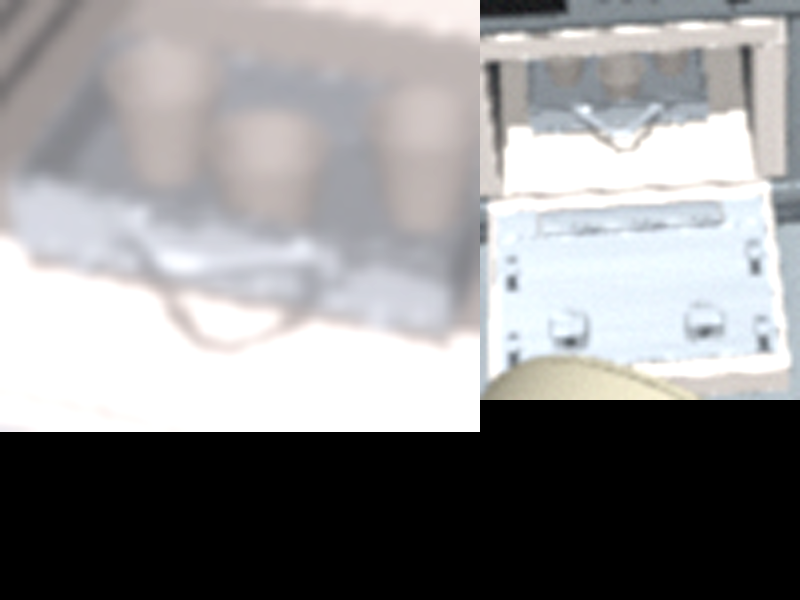

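```bash
python3 - <<'E'
from h import *
S=camera_params('side');T=camera_params('top')
s=lambda u,v,z:print('s',(u,v),(onz(S,(264+u/8,168+v/8),z)*1e3).round(1))
t=lambda u,v,z:print('t',(u,v),(onz(T,(255+(u-480)/4,180+v/4),z)*1e3).round(1))
s(190,266,.115);t(621,135,.115)
print('legs');s(140,222,.101);s(320,250,.101);t(577,106,.101);t(660,106,.101)
print('wall top');s(15,185,.1075);s(450,280,.1075)
print('hearth');t(505,190,.075);t(752,183,.075)
print('stops');t(570,320,.09);t(706,314,.09)
E
```

```text
s (190, 266) [669.1  68.4 115. ]
t (621, 135) [663.7  73.  115. ]
legs
s (140, 222) [701.1  98.5 101. ]
s (320, 250) [707.8  46.7 101. ]
t (577, 106) [704.4 105.4 101. ]
t (660, 106) [701.9  45.6 101. ]
wall top
s (15, 185) [695.8 134.4 107.5]
s (450, 280) [699.7   4.8 107.5]
hearth
t (505, 190) [649.9 157.8  75. ]
t (752, 183) [648.8 -18.4  75. ]
stops
t (570, 320) [524.  108.6  90. ]
t (706, 314) [525.1  17.5  90. ]
```

```bash
cat >> h.py <<'E'
def goal(gp,yaw,show=True):
    """gp grasp point (m), yaw of shaft (rad): shift mm in tool axes, turn rad; TCP 65 mm above gp"""
    s=telemetry.read_state(); C=R(s['orientation']); best=None
    for sg in(1,-1):
        x=np.array([0,0,-1.]); y=sg*np.array([-np.sin(yaw),np.cos(yaw),0]); G=np.c_[x,y,np.cross(x,y)]
        tv=cv2.Rodrigues(C.T@G)[0].ravel()
        d=C.T@(np.array(gp)+[0,0,.065]-s['tool_pos'])*1e3
        print('xyz',d.round(1),'turn',tv.round(3))
    print('t',s['t'],'gp',((s['tool_pos']+C[:,0]*.065)*1e3).round(1),'F',s['force'].round(1),'op',round(s['opening']*1e3,1),'q6',s['q'][5].round(2))
E
python3 -c "
from h import *
goal((.4835,-.2605,.23),-.262)"
```

```text
xyz [   7.8 -638.3  547.9] turn [-0.162 -0.     0.001]
xyz [   7.8 -638.3  547.9] turn [2.98e+00 2.00e-03 0.00e+00]
t 0.15 gp [246.5 546.6 237. ] F [-0.7  0.3 -0.3] op 92.9 q6 -0.09
```

Request:
{"fn": "step_arm", "kwargs": {
  "commands": [
    {"xyz": [8,-638,548],"turn": [-0.162,0,0],"grip": 60},
    {"xyz": [8,-638,548],"turn": [-0.162,0,0],"grip": 60},
    {"xyz": [8,-638,548],"turn": [-0.162,0,0],"grip": 60},
    {"xyz": [8,-638,548],"turn": [-0.162,0,0],"grip": 60},
    {"xyz": [8,-638,548],"turn": [-0.162,0,0],"grip": 60},
    {"xyz": [8,-638,548],"turn": [-0.162,0,0],"grip": 60},
    {"xyz": [8,-638,548],"turn": [-0.162,0,0],"grip": 60},
    {"xyz": [8,-638,548],"turn": [-0.162,0,0],"grip": 60},
    {"xyz": [8,-638,548],"turn": [-0.162,0,0],"grip": 60},
    {"xyz": [8,-638,548],"turn": [-0.162,0,0],"grip": 60},
    {"xyz": [8,-638,548],"turn": [-0.162,0,0],"grip": 60},
    {"xyz": [8,-638,548],"turn": [-0.162,0,0],"grip": 60}
  ]
}}

```text
t: 1.65
tool_pos: [0.4583, -0.1748, 0.2956]
orientation: [0.206, 1.561, -0.206]
force: [0.8, 0.4, 0.8]
opening: 0.0599
```

```bash
python3 -c "
from h import *
goal((.4835,-.2605,.13),-.262)"
```

```text
xyz [100.6 -76.3  46.5] turn [-0.  0. -0.]
xyz [100.6 -76.3  46.5] turn [ 3.141e+00 -0.000e+00 -1.000e-03]
t 1.65 gp [ 458.3 -174.8  230.6] F [0.8 0.4 0.8] op 59.9 q6 -1.78
```

Request:
{"fn": "step_arm", "kwargs": {
  "commands": [
    {"xyz": [60,-76,46],"turn": [0,0,0],"grip": 60},
    {"xyz": [60,-76,46],"turn": [0,0,0],"grip": 60},
    {"xyz": [60,-76,46],"turn": [0,0,0],"grip": 60},
    {"xyz": [60,-76,46],"turn": [0,0,0],"grip": 60}
  ]
}}

```text
t: 2.15
tool_pos: [0.4828, -0.2576, 0.2356]
orientation: [0.206, 1.562, -0.205]
force: [-0.6, -1.2, 1.3]
opening: 0.0598
```

```bash
python3 - <<'E'
from h import *
goal((.4835,-.2605,.062),-.262)
p,im=snap('wrist','w1.png')
c,sn=np.cos(-.262),np.sin(-.262)
L=lambda x,y,z:(.4835+c*x-sn*y,-.2605+sn*x+c*y,z)
print(proj(p,[L(-.05,.008,.075),L(-.05,-.008,.075),L(.05,.008,.075),L(.05,-.008,.075),L(.1285,0,.0655)]).round(0).tolist())
E
```

```text
xyz [108.6  -2.7   1.5] turn [-0.    -0.001 -0.   ]
xyz [108.6  -2.7   1.5] turn [ 3.141e+00 -1.000e-03  1.000e-03]
t 2.15 gp [ 482.8 -257.5  170.6] F [-0.6 -1.2  1.3] op 59.8 q6 -1.89
[[328.0, 181.0], [305.0, 181.0], [327.0, 311.0], [306.0, 311.0], [317.0, 389.0]]
```

View pics/w1.png

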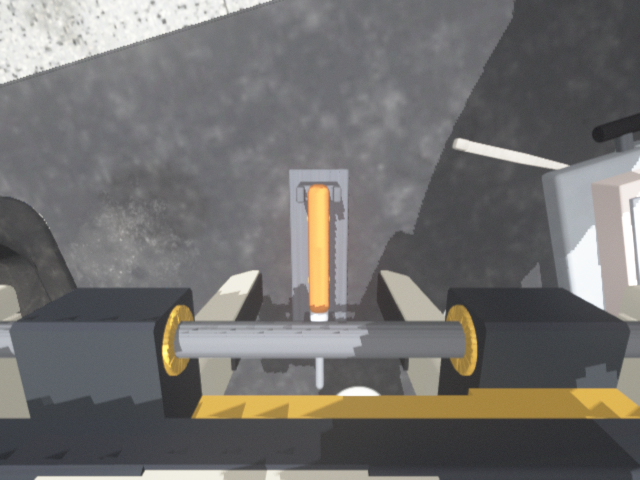

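Request:
{"fn": "step_arm", "kwargs": {
  "commands": [
    {"xyz": [60,-1.5,1.5],"turn": [0,0,0],"grip": 60},
    {"xyz": [108,-1.5,1.5],"turn": [0,0,0],"grip": 60},
    {"xyz": [108,-1.5,1.5],"turn": [0,0,0],"grip": 60},
    {"xyz": [108,-1.5,1.5],"turn": [0,0,0],"grip": 60}
  ]
}}

```text
t: 2.7
tool_pos: [0.4853, -0.2599, 0.1304]
orientation: [0.204, 1.558, -0.206]
force: [0.2, -1.0, 0.0]
opening: 0.06
```

```bash
python3 - <<'E'
from h import *
goal((.4838,-.2595,.062),-.262)
S=camera_params('side')
print('flask',onz(S,(439,275),.0),'beaker',onz(S,(369,282),0))
E
```

```text
xyz [ 3.4 -0.  -1.6] turn [0.001 0.003 0.001]
xyz [ 3.4 -0.  -1.6] turn [-3.14e+00 -2.00e-03  5.00e-03]
t 2.7 gp [ 485.5 -260.    65.4] F [ 0.2 -1.   0. ] op 60.0 q6 -1.89
flask [ 0.69050006 -0.27413657  0.        ] beaker [ 0.61331727 -0.14079234  0.        ]
```

Request:
{"fn": "step_arm", "kwargs": {
  "commands": [
    {"xyz": [3.4,0,-1.5],"turn": [0,0,0],"grip": 60},
    {"xyz": [3.4,0,-1.5],"turn": [0,0,0],"grip": 30},
    {"xyz": [3.4,0,-1.5],"turn": [0,0,0],"grip": 8},
    {"xyz": [3.4,0,-1.5],"turn": [0,0,0],"grip": 8},
    {"xyz": [3.4,0,-1.5],"turn": [0,0,0],"grip": 8},
    {"xyz": [3.4,0,-1.5],"turn": [0,0,0],"grip": 8}
  ],
  "force": 45
}}

```text
t: 3.45
tool_pos: [0.4825, -0.2593, 0.1241]
orientation: [0.206, 1.561, -0.205]
force: [0.3, -0.1, 0.5]
opening: 0.0154
```

```bash
python3 - <<'E'
from h import *
goal((.4838,-.2595,.062),-.262)
E
```

```text
xyz [-2.9  0.1  1.3] turn [ 0. -0. -0.]
xyz [-2.9  0.1  1.3] turn [-3.141  0.    -0.   ]
t 3.45 gp [ 482.5 -259.3   59.1] F [ 0.3 -0.1  0.5] op 15.4 q6 -1.9
```

Request:
{"fn": "step_arm", "kwargs": {
  "commands": [
    {"xyz": [-30,0,0],"turn": [0,0,0],"grip": 8},
    {"xyz": [-80,0,0],"turn": [0,0,0],"grip": 8},
    {"xyz": [-140,0,0],"turn": [0,0,0],"grip": 8},
    {"xyz": [-140,0,0],"turn": [0,0,0],"grip": 8},
    {"xyz": [-140,0,0],"turn": [0,0,0],"grip": 8}
  ]
}}

```text
t: 4.08
tool_pos: [0.4823, -0.2592, 0.2635]
orientation: [0.206, 1.562, -0.205]
force: [-0.1, 0.1, -0.9]
opening: 0.0157
```

```bash
python3 - <<'E'
from h import *
goal((.440,.071,.199),0.0)
S,im=snap('side','s1.png')
s=telemetry.read_state();C=R(s['orientation']);gp=s['tool_pos']+C[:,0]*.065
c,sn=np.cos(-.262),np.sin(-.262)
for e in((.1285,.0065),(.125,-.037),(-.05,.016)):
    print(proj(S,gp+np.array([c*e[0],sn*e[0],.003+e[1]])).round(1))
cv2.imwrite('pics/s1c.png',cv2.resize(im[200:320,360:520,::-1],None,fx=5,fy=5))
E
```

```text
xyz [  -0.4  308.  -126.4] turn [-0.262 -0.001 -0.   ]
xyz [  -0.4  308.  -126.4] turn [ 2.88e+00 -0.00e+00  1.00e-03]
t 4.075 gp [ 482.3 -259.2  198.5] F [-0.1  0.1 -0.9] op 15.7 q6 -1.9
[[459.3 223.4]]
[[454.  243.4]]
[[411.7 276. ]]
```

View pics/s1c.png

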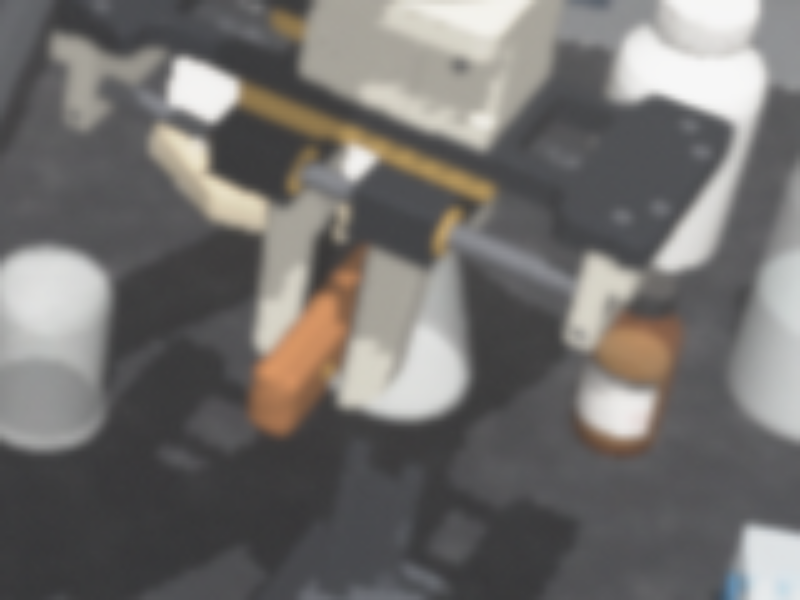

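```bash
python3 -c "
from h import *
goal((.440,.067,.172),.02)"
```

```text
xyz [  25.9  303.9 -124.7] turn [-0.282 -0.003 -0.001]
xyz [  25.9  303.9 -124.7] turn [ 2.86e+00 -2.00e-03  4.00e-03]
t 4.125 gp [ 481.7 -258.8  197.3] F [-0.6  0.8 -2.1] op 15.9 q6 -1.9
```

Request:
{"fn": "step_arm", "kwargs": {
  "commands": [
    {"xyz": [5,60,-25],"turn": [-0.05,0,0],"grip": 8},
    {"xyz": [9,105,-45],"turn": [-0.1,0,0],"grip": 8},
    {"xyz": [13,150,-65],"turn": [-0.15,0,0],"grip": 8},
    {"xyz": [17,200,-85],"turn": [-0.2,0,0],"grip": 8},
    {"xyz": [21,250,-105],"turn": [-0.25,0,0],"grip": 8},
    {"xyz": [24,290,-120],"turn": [-0.282,0,0],"grip": 8},
    {"xyz": [25,304,-125],"turn": [-0.282,0,0],"grip": 8},
    {"xyz": [25,304,-125],"turn": [-0.282,0,0],"grip": 8},
    {"xyz": [25,304,-125],"turn": [-0.282,0,0],"grip": 8}
  ]
}}

```text
t: 5.25
tool_pos: [0.4405, 0.0656, 0.2386]
orientation: [-0.016, 1.572, 0.015]
force: [-0.4, 0.3, -1.6]
opening: 0.0156
```

```bash
python3 - <<'E'
from h import *
goal((.557,.069,.172),.02)
S,im=snap('side','s2.png')
p,t=snap('top','t2.png');p,w=snap('wrist','w2.png')
m=np.zeros((600,800,3),np.uint8)
m[:360,:400]=cv2.resize(im[150:330,200:400],None,fx=2,fy=2,interpolation=2)
m[:360,400:]=cv2.resize(t[170:350,230:430],None,fx=2,fy=2,interpolation=2)
m[360:,:320]=cv2.resize(w,(320,240))
cv2.imwrite('pics/m2.png',m[:,:,::-1])
E
```

```text
xyz [  1.5   1.1 116.6] turn [-0.001 -0.001  0.001]
xyz [  1.5   1.1 116.6] turn [3.141e+00 1.000e-03 2.000e-03]
t 5.25 gp [440.4  65.6 173.6] F [-0.4  0.3 -1.6] op 15.6 q6 -1.56
```

View pics/m2.png

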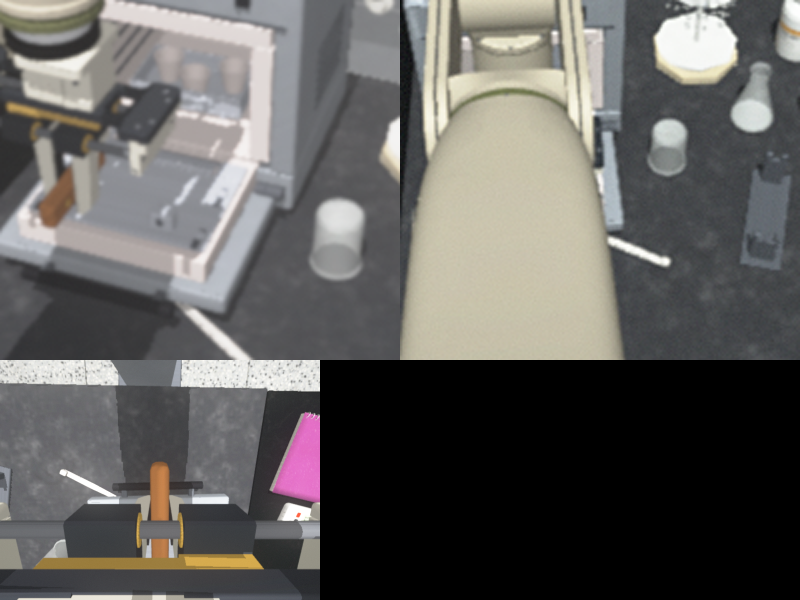

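Request:
{"fn": "step_arm", "kwargs": {
  "commands": [
    {"xyz": [1.5,1,25],"turn": [0,0,0],"grip": 8},
    {"xyz": [1.5,1,55],"turn": [0,0,0],"grip": 8},
    {"xyz": [1.5,1,85],"turn": [0,0,0],"grip": 8},
    {"xyz": [1.5,1,108],"turn": [0,0,0],"grip": 8},
    {"xyz": [1.5,1,117],"turn": [0,0,0],"grip": 8},
    {"xyz": [1.5,1,117],"turn": [0,0,0],"grip": 8},
    {"xyz": [1.5,1,117],"turn": [0,0,0],"grip": 8}
  ]
}}

```text
t: 6.28
tool_pos: [0.5568, 0.0698, 0.2376]
orientation: [-0.016, 1.571, 0.016]
force: [-0.3, -0.2, -1.7]
opening: 0.0155
```

```bash
python3 - <<'E'
from h import *
goal((.5577,.069,.139),.02)
S,im=snap('side','s3.png')
cv2.imwrite('pics/s3c.png',cv2.resize(im[160:235,230:330,::-1],None,fx=8,fy=8,interpolation=2))
s=telemetry.read_state();C=R(s['orientation']);gp=s['tool_pos']+C[:,0]*.065
print([((q-[230,160])*8).round() for q in proj(S,[gp+np.array([.1263,.0025,.003+dz]) for dz in(0,-.04)])], ((proj(S,[(.666,.071,.115)])-[230,160])*8).round())
E
```

```text
xyz [33.6 -0.8  0.9] turn [-0.    -0.001  0.   ]
xyz [33.6 -0.8  0.9] turn [3.142e+00 0.000e+00 1.000e-03]
t 6.275 gp [556.8  69.8 172.6] F [-0.3 -0.2 -1.7] op 15.5 q6 -1.56
[array([464., 110.]), array([468., 236.])] [[449. 334.]]
```

View pics/s3c.png

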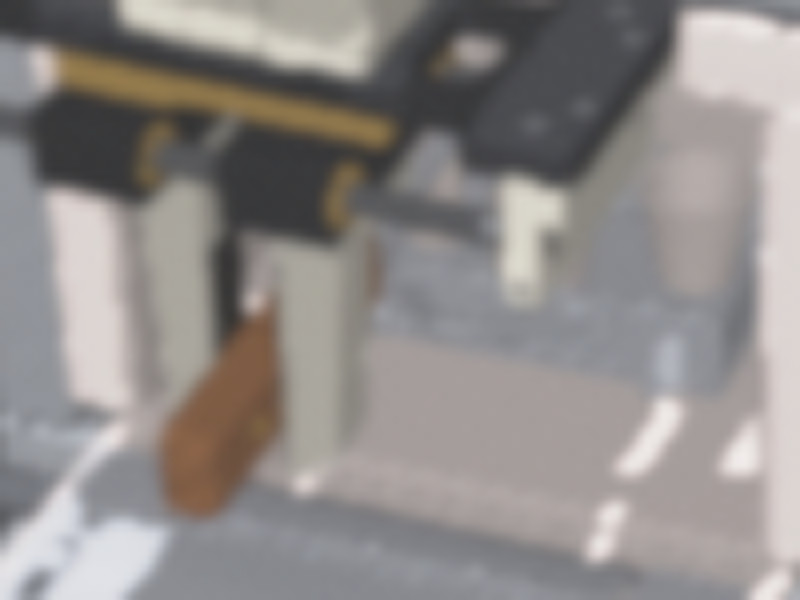

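Request:
{"fn": "step_arm", "kwargs": {
  "commands": [
    {"xyz": [5,-1,1],"turn": [0,0,0],"grip": 8},
    {"xyz": [10,-1,1],"turn": [0,0,0],"grip": 8},
    {"xyz": [14,-1,1],"turn": [0,0,0],"grip": 8},
    {"xyz": [18,-1,1],"turn": [0,0,0],"grip": 8},
    {"xyz": [20,-1,1],"turn": [0,0,0],"grip": 8},
    {"xyz": [20,-1,1],"turn": [0,0,0],"grip": 8}
  ]
}}

```text
t: 7.08
tool_pos: [0.5584, 0.069, 0.2175]
orientation: [-0.016, 1.571, 0.016]
force: [-0.1, -0.4, -1.2]
opening: 0.0153
```

Request:
{"fn": "step_arm", "kwargs": {
  "commands": [
    {"xyz": [5,0,0],"turn": [0,0,0],"grip": 8},
    {"xyz": [9,0,0],"turn": [0,0,0],"grip": 8},
    {"xyz": [13,0,0],"turn": [0,0,0],"grip": 8},
    {"xyz": [13,0,0],"turn": [0,0,0],"grip": 8},
    {"xyz": [13,0,0],"turn": [0,0,0],"grip": 8}
  ]
}}

```text
t: 7.7
tool_pos: [0.5585, 0.069, 0.2048]
orientation: [-0.016, 1.571, 0.016]
force: [-0.5, -0.4, -2.5]
opening: 0.0159
```

```bash
python3 -c "
from h import *
goal((.5577,.069,.139),.02)
print(telemetry.read_state()['wrist_torque'])"
```

```text
xyz [ 0.8  0.  -0.8] turn [0. 0. 0.]
xyz [ 0.8  0.  -0.8] turn [-3.141 -0.     0.   ]
t 7.7 gp [558.5  69.  139.8] F [-0.5 -0.4 -2.5] op 15.9 q6 -1.56
[0.03255566 0.09008938 0.03809581]
```

Request:
{"fn": "step_arm", "kwargs": {
  "commands": [
    {"xyz": [0,0,-3],"turn": [0,0,0],"grip": 8},
    {"xyz": [0,0,-6],"turn": [0,0,0],"grip": 8},
    {"xyz": [0,0,-9],"turn": [0,0,0],"grip": 8},
    {"xyz": [0,0,-11],"turn": [0,0,0],"grip": 8},
    {"xyz": [0,0,-13],"turn": [0,0,0],"grip": 8},
    {"xyz": [0,0,-15],"turn": [0,0,0],"grip": 8}
  ]
}}

```text
t: 8.45
tool_pos: [0.5438, 0.0688, 0.2049]
orientation: [-0.016, 1.57, 0.016]
force: [2.9, 0.3, -2.2]
opening: 0.0156
```

Request:
{"fn": "step_arm", "kwargs": {
  "commands": [
    {"xyz": [0,0,-2],"turn": [0,0,0],"grip": 8},
    {"xyz": [0,0,-4],"turn": [0,0,0],"grip": 8},
    {"xyz": [0,0,-6],"turn": [0,0,0],"grip": 8},
    {"xyz": [0,0,-8],"turn": [0,0,0],"grip": 8}
  ]
}}

```text
t: 8.95
tool_pos: [0.5355, 0.0685, 0.2048]
orientation: [-0.016, 1.57, 0.016]
force: [4.0, -0.4, -1.0]
opening: 0.0156
```

Request:
{"fn": "step_arm", "kwargs": {
  "commands": [
    {"xyz": [0,0,-4],"turn": [0,0,0],"grip": 8},
    {"xyz": [0,0,-9],"turn": [0,0,0],"grip": 8},
    {"xyz": [0,0,-15],"turn": [0,0,0],"grip": 8},
    {"xyz": [0,0,-21],"turn": [0,0,0],"grip": 8},
    {"xyz": [0,0,-27],"turn": [0,0,0],"grip": 8},
    {"xyz": [0,0,-33],"turn": [0,0,0],"grip": 8},
    {"xyz": [0,0,-39],"turn": [0,0,0],"grip": 8},
    {"xyz": [0,0,-45],"turn": [0,0,0],"grip": 8},
    {"xyz": [0,0,-51],"turn": [0,0,0],"grip": 8},
    {"xyz": [0,0,-56],"turn": [0,0,0],"grip": 8},
    {"xyz": [0,0,-60],"turn": [0,0,0],"grip": 8},
    {"xyz": [0,0,-62],"turn": [0,0,0],"grip": 8}
  ]
}}

```text
t: 10.45
tool_pos: [0.4732, 0.0673, 0.2046]
orientation: [-0.016, 1.571, 0.016]
force: [2.7, -0.2, -1.7]
opening: 0.016
```

Request:
{"fn": "step_arm", "kwargs": {
  "commands": [
    {"xyz": [0,0,-3],"turn": [0,0,0],"grip": 8},
    {"xyz": [0,0,-8],"turn": [0,0,0],"grip": 8},
    {"xyz": [0,0,-13],"turn": [0,0,0],"grip": 8},
    {"xyz": [0,0,-18],"turn": [0,0,0],"grip": 8},
    {"xyz": [0,0,-23],"turn": [0,0,0],"grip": 8},
    {"xyz": [0,0,-28],"turn": [0,0,0],"grip": 8},
    {"xyz": [0,0,-33],"turn": [0,0,0],"grip": 8},
    {"xyz": [0,0,-38],"turn": [0,0,0],"grip": 8},
    {"xyz": [0,0,-42],"turn": [0,0,0],"grip": 8},
    {"xyz": [0,0,-46],"turn": [0,0,0],"grip": 8},
    {"xyz": [0,0,-48],"turn": [0,0,0],"grip": 8}
  ]
}}

```text
t: 11.82
tool_pos: [0.4253, 0.0663, 0.2047]
orientation: [-0.016, 1.571, 0.016]
force: [3.3, 0.8, -2.1]
opening: 0.0159
```

```bash
python3 - <<'E'
from h import *
goal((.391,.065,.139),.02)
S,im=snap('side','s4.png');p,w=snap('wrist','w4.png');p,t=snap('top','t4.png')
m=np.zeros((600,800,3),np.uint8)
m[:,:600]=cv2.resize(im[130:330,200:400],(600,600),interpolation=2)
m[:200,600:]=cv2.resize(t[170:370,230:430],(200,200))
m[200:400,600:]=cv2.resize(w[240:],(200,200))
cv2.imwrite('pics/m4.png',m[:,:,::-1])
E
```

```text
xyz [  0.7  -0.6 -34.3] turn [ 0. -0.  0.]
xyz [  0.7  -0.6 -34.3] turn [-3.141 -0.    -0.   ]
t 11.825 gp [425.3  66.3 139.7] F [ 3.3  0.8 -2.1] op 15.9 q6 -1.56
```

View pics/m4.png

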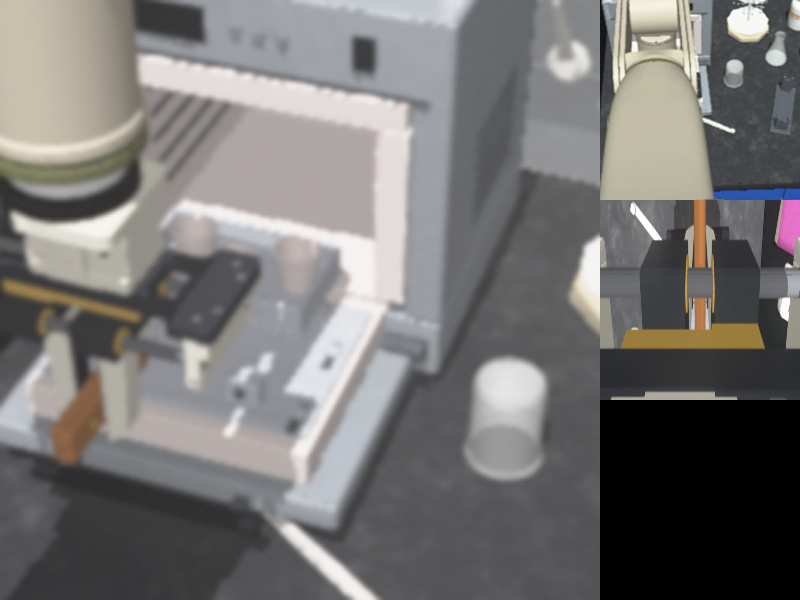

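Request:
{"fn": "step_arm", "kwargs": {
  "commands": [
    {"xyz": [0,0,-3],"turn": [0,0,0],"grip": 8},
    {"xyz": [0,0,-7],"turn": [0,0,0],"grip": 8},
    {"xyz": [0,0,-11],"turn": [0,0,0],"grip": 8},
    {"xyz": [0,0,-15],"turn": [0,0,0],"grip": 8},
    {"xyz": [0,0,-19],"turn": [0,0,0],"grip": 8},
    {"xyz": [0,0,-22],"turn": [0,0,0],"grip": 8},
    {"xyz": [0,0,-25],"turn": [0,0,0],"grip": 8}
  ]
}}

```text
t: 12.85
tool_pos: [0.4002, 0.0658, 0.2046]
orientation: [-0.016, 1.571, 0.016]
force: [1.6, 0.4, -1.8]
opening: 0.0159
```

Request:
{"fn": "step_arm", "kwargs": {
  "commands": [
    {"xyz": [0,0,-1.5],"turn": [0,0,0],"grip": 8},
    {"xyz": [0,0,-3],"turn": [0,0,0],"grip": 8},
    {"xyz": [0,0,-4.5],"turn": [0,0,0],"grip": 8},
    {"xyz": [0,0,-6],"turn": [0,0,0],"grip": 8}
  ]
}}

```text
t: 13.35
tool_pos: [0.3944, 0.0657, 0.2047]
orientation: [-0.016, 1.571, 0.016]
force: [1.7, 0.4, -3.0]
opening: 0.0155
```

Request:
{"fn": "step_arm", "kwargs": {
  "commands": [
    {"xyz": [0,0,-1],"turn": [0,0,0],"grip": 8},
    {"xyz": [0,0,-2],"turn": [0,0,0],"grip": 8},
    {"xyz": [0,0,-3],"turn": [0,0,0],"grip": 8}
  ]
}}

```text
t: 13.72
tool_pos: [0.3915, 0.0656, 0.2047]
orientation: [-0.016, 1.571, 0.016]
force: [3.0, 0.9, -3.3]
opening: 0.0159
```

Request:
{"fn": "step_arm", "kwargs": {
  "commands": [
    {"xyz": [0,0,-1],"turn": [0,0,0],"grip": 8},
    {"xyz": [0,0,-2],"turn": [0,0,0],"grip": 8}
  ]
}}

```text
t: 13.98
tool_pos: [0.3894, 0.0656, 0.2047]
orientation: [-0.016, 1.571, 0.016]
force: [2.9, 0.3, -2.6]
opening: 0.0155
```

Request:
{"fn": "step_arm", "kwargs": {
  "commands": [
    {"xyz": [0,0,-1],"turn": [0,0,0],"grip": 8},
    {"xyz": [0,0,-2],"turn": [0,0,0],"grip": 8}
  ]
}}

```text
t: 14.22
tool_pos: [0.3874, 0.0656, 0.2047]
orientation: [-0.016, 1.571, 0.016]
force: [2.5, 0.2, -2.1]
opening: 0.0158
```

Request:
{"fn": "step_arm", "kwargs": {
  "commands": [
    {"xyz": [0,0,-1],"turn": [0,0,0],"grip": 8},
    {"xyz": [0,0,-2],"turn": [0,0,0],"grip": 8}
  ]
}}

```text
t: 14.48
tool_pos: [0.3854, 0.0655, 0.2047]
orientation: [-0.016, 1.571, 0.016]
force: [2.6, -0.6, -4.1]
opening: 0.0156
```

Request:
{"fn": "step_arm", "kwargs": {
  "commands": [
    {"xyz": [0,0,-1],"turn": [0,0,0],"grip": 8},
    {"xyz": [0,0,-2],"turn": [0,0,0],"grip": 8}
  ]
}}

```text
t: 14.72
tool_pos: [0.3834, 0.0655, 0.2047]
orientation: [-0.016, 1.571, 0.016]
force: [3.8, 0.1, -2.0]
opening: 0.0161
```

Request:
{"fn": "step_arm", "kwargs": {
  "commands": [
    {"xyz": [0,0,-1],"turn": [0,0,0],"grip": 8},
    {"xyz": [0,0,-2],"turn": [0,0,0],"grip": 8}
  ]
}}

```text
t: 14.98
tool_pos: [0.3814, 0.0654, 0.2047]
orientation: [-0.016, 1.571, 0.016]
force: [2.7, 0.2, -2.6]
opening: 0.0161
```

Request:
{"fn": "step_arm", "kwargs": {
  "commands": [
    {"xyz": [0,0,-1],"turn": [0,0,0],"grip": 8},
    {"xyz": [0,0,-2],"turn": [0,0,0],"grip": 8}
  ]
}}

```text
t: 15.22
tool_pos: [0.3794, 0.0654, 0.2047]
orientation: [-0.016, 1.571, 0.016]
force: [2.6, 0.7, -3.2]
opening: 0.0158
```

Request:
{"fn": "step_arm", "kwargs": {
  "commands": [
    {"xyz": [0,0,-1],"turn": [0,0,0],"grip": 8},
    {"xyz": [0,0,-1.5],"turn": [0,0,0],"grip": 8}
  ]
}}

```text
t: 15.48
tool_pos: [0.378, 0.0653, 0.2047]
orientation: [-0.016, 1.571, 0.016]
force: [3.2, -0.2, -2.5]
opening: 0.0158
```

Request:
{"fn": "step_arm", "kwargs": {
  "commands": [
    {"xyz": [0,0,-1],"turn": [0,0,0],"grip": 8},
    {"xyz": [0,0,-1.5],"turn": [0,0,0],"grip": 8}
  ]
}}

```text
t: 15.72
tool_pos: [0.3766, 0.0653, 0.2048]
orientation: [-0.016, 1.57, 0.016]
force: [4.2, -0.4, -2.6]
opening: 0.0155
```

Request:
{"fn": "step_arm", "kwargs": {
  "commands": [
    {"xyz": [0,0,-1],"turn": [0,0,0],"grip": 8},
    {"xyz": [0,0,-1.5],"turn": [0,0,0],"grip": 8}
  ]
}}

```text
t: 15.98
tool_pos: [0.3755, 0.0653, 0.2049]
orientation: [-0.016, 1.569, 0.016]
force: [6.8, -0.1, -3.7]
opening: 0.0158
```

Request:
{"fn": "step_arm", "kwargs": {
  "commands": [
    {"xyz": [0,0,-0.4],"turn": [0,0,0],"grip": 8},
    {"xyz": [0,0,-0.8],"turn": [0,0,0],"grip": 8}
  ]
}}

```text
t: 16.23
tool_pos: [0.3748, 0.0652, 0.205]
orientation: [-0.016, 1.569, 0.016]
force: [7.6, 0.1, -5.4]
opening: 0.0156
```

Request:
{"fn": "step_arm", "kwargs": {
  "commands": [
    {"xyz": [0,0,-0.4],"turn": [0,0,0],"grip": 8},
    {"xyz": [0,0,-0.4],"turn": [0,0,0],"grip": 8}
  ]
}}

```text
t: 16.48
tool_pos: [0.3746, 0.0652, 0.2051]
orientation: [-0.016, 1.568, 0.016]
force: [8.0, -0.8, -5.6]
opening: 0.0154
```

Request:
{"fn": "step_arm", "kwargs": {
  "commands": [
    {"xyz": [0,0,-0.5],"turn": [0,0,0],"grip": 8},
    {"xyz": [0,0,-0.5],"turn": [0,0,0],"grip": 8}
  ]
}}

```text
t: 16.73
tool_pos: [0.3744, 0.0652, 0.2052]
orientation: [-0.016, 1.568, 0.016]
force: [10.3, -0.6, -5.2]
opening: 0.0161
```

Request:
{"fn": "step_arm", "kwargs": {
  "commands": [
    {"xyz": [0,0,-0.5],"turn": [0,0,0],"grip": 8},
    {"xyz": [0,0,-0.5],"turn": [0,0,0],"grip": 8}
  ]
}}

```text
t: 16.98
tool_pos: [0.3741, 0.0652, 0.2053]
orientation: [-0.016, 1.567, 0.016]
force: [12.2, -0.3, -6.2]
opening: 0.0158
```

Request:
{"fn": "step_arm", "kwargs": {
  "commands": [
    {"xyz": [0,0,-0.3],"turn": [0,0,0],"grip": 8},
    {"xyz": [0,0,-0.3],"turn": [0,0,0],"grip": 8}
  ]
}}

```text
t: 17.23
tool_pos: [0.3739, 0.0652, 0.2053]
orientation: [-0.016, 1.567, 0.016]
force: [12.6, -1.1, -7.0]
opening: 0.0154
```

```bash
python3 - <<'E'
from h import *
goal((.3741,.065,.139),.02)
S,im=snap('side','s5.png')
print(telemetry.read_state()['force'])
S,im=snap('side','s6.png')
print(telemetry.read_state()['force'])
E
```

```text
xyz [ 1.3 -0.2  0.2] turn [-0.     0.004  0.   ]
xyz [ 1.3 -0.2  0.2] turn [ 3.142  0.    -0.007]
t 17.225 gp [374.2  65.2 140.3] F [12.6 -1.1 -7. ] op 15.4 q6 -1.55
[13.06750789 -0.74396806 -7.62769452]
[11.85441533 -0.87558644 -6.96306294]
```

Request:
{"fn": "step_arm", "kwargs": {
  "commands": [
    {"xyz": [0,0,-0.4],"turn": [0,0,0],"grip": 8},
    {"xyz": [0,0,-0.4],"turn": [0,0,0],"grip": 8}
  ]
}}

```text
t: 17.58
tool_pos: [0.3736, 0.0652, 0.2054]
orientation: [-0.016, 1.566, 0.016]
force: [12.8, -0.1, -7.7]
opening: 0.0159
```

Request:
{"fn": "step_arm", "kwargs": {
  "commands": [
    {"xyz": [0,0,0.7],"turn": [0,0,0],"grip": 8},
    {"xyz": [0,0,1.4],"turn": [0,0,0],"grip": 8},
    {"xyz": [0,0,1.4],"turn": [0,0,0],"grip": 8}
  ]
}}

```text
t: 17.95
tool_pos: [0.3742, 0.0652, 0.2052]
orientation: [-0.016, 1.569, 0.016]
force: [6.6, -0.7, -3.6]
opening: 0.0158
```

Request:
{"fn": "step_arm", "kwargs": {
  "commands": [
    {"xyz": [0,0,0.7],"turn": [0,0,0],"grip": 8},
    {"xyz": [0,0,1.4],"turn": [0,0,0],"grip": 8},
    {"xyz": [0,0,1.4],"turn": [0,0,0],"grip": 8}
  ]
}}

```text
t: 18.32
tool_pos: [0.375, 0.0653, 0.2048]
orientation: [-0.016, 1.571, 0.016]
force: [2.7, -0.8, -0.3]
opening: 0.0155
```

Request:
{"fn": "step_arm", "kwargs": {
  "commands": [
    {"xyz": [0,0,-0.7],"turn": [0,0,0],"grip": 8},
    {"xyz": [0,0,-1.4],"turn": [0,0,0],"grip": 8},
    {"xyz": [0,0,-2.1],"turn": [0,0,0],"grip": 8},
    {"xyz": [0,0,-2.4],"turn": [0,0,0],"grip": 8},
    {"xyz": [0,0,-2.4],"turn": [0,0,0],"grip": 8}
  ]
}}

```text
t: 18.95
tool_pos: [0.3737, 0.0653, 0.2051]
orientation: [-0.016, 1.567, 0.016]
force: [11.6, -0.2, -5.9]
opening: 0.0155
```

Request:
{"fn": "step_arm", "kwargs": {
  "commands": [
    {"xyz": [0,0,-0.4],"turn": [0,0,0],"grip": 8},
    {"xyz": [0,0,-0.4],"turn": [0,0,0],"grip": 8}
  ]
}}

```text
t: 19.2
tool_pos: [0.3734, 0.0652, 0.2051]
orientation: [-0.016, 1.567, 0.016]
force: [12.4, -0.3, -7.0]
opening: 0.0161
```

Request:
{"fn": "step_arm", "kwargs": {
  "commands": [
    {"xyz": [0,0,-0.4],"turn": [0,0,0],"grip": 8},
    {"xyz": [0,0,-0.4],"turn": [0,0,0],"grip": 8}
  ]
}}

```text
t: 19.45
tool_pos: [0.373, 0.0652, 0.2051]
orientation: [-0.016, 1.567, 0.016]
force: [13.9, -0.7, -7.2]
opening: 0.0158
```

Request:
{"fn": "step_arm", "kwargs": {
  "commands": [
    {"xyz": [0,0,-0.3],"turn": [0,0,0],"grip": 8},
    {"xyz": [0,0,-0.3],"turn": [0,0,0],"grip": 8}
  ]
}}

```text
t: 19.7
tool_pos: [0.3729, 0.0652, 0.2052]
orientation: [-0.016, 1.566, 0.016]
force: [14.1, -0.8, -7.3]
opening: 0.0157
```

```bash
python3 - <<'E'
from h import *
for i in range(3): snap('side',f'L{i}.png')
print(telemetry.read_state()['force'])
S=camera_params('side')
print(proj(S,[(.575,.065,.1),(.571,.065,.1)]))
E
```

```text
[14.8977259  -0.79124468 -6.88579273]
[[270.50909942 232.34225731]
 [269.65066464 233.48567321]]
```

Request:
{"fn": "step_arm", "kwargs": {
  "commands": [
    {"xyz": [0,0,0.7],"turn": [0,0,0],"grip": 8},
    {"xyz": [0,0,1.4],"turn": [0,0,0],"grip": 8},
    {"xyz": [0,0,2.1],"turn": [0,0,0],"grip": 8},
    {"xyz": [0,0,2.8],"turn": [0,0,0],"grip": 8},
    {"xyz": [0,0,2.8],"turn": [0,0,0],"grip": 8}
  ]
}}

```text
t: 20.48
tool_pos: [0.3746, 0.0653, 0.2049]
orientation: [-0.016, 1.57, 0.016]
force: [6.0, -0.9, -2.4]
opening: 0.0159
```

Request:
{"fn": "step_arm", "kwargs": {
  "commands": [
    {"xyz": [0,0,1],"turn": [0,0,0],"grip": 8},
    {"xyz": [0,0,2],"turn": [0,0,0],"grip": 8},
    {"xyz": [0,0,3],"turn": [0,0,0],"grip": 8},
    {"xyz": [0,0,3],"turn": [0,0,0],"grip": 8}
  ]
}}

```text
t: 20.98
tool_pos: [0.3768, 0.0654, 0.2043]
orientation: [-0.016, 1.572, 0.016]
force: [1.0, 0.0, -1.8]
opening: 0.0157
```

Request:
{"fn": "step_arm", "kwargs": {
  "commands": [
    {"xyz": [0,0,1],"turn": [0,0,0],"grip": 8},
    {"xyz": [0,0,2],"turn": [0,0,0],"grip": 8},
    {"xyz": [0,0,3],"turn": [0,0,0],"grip": 8},
    {"xyz": [0,0,3],"turn": [0,0,0],"grip": 8}
  ]
}}

```text
t: 21.48
tool_pos: [0.3803, 0.0654, 0.2047]
orientation: [-0.016, 1.571, 0.016]
force: [-0.0, -0.2, -2.1]
opening: 0.0157
```

```bash
python3 - <<'E'
from h import *
goal((.3741,.065,.139),.02)
for i in range(3): snap('side',f'M{i}.png')
g=lambda n:np.mean([cv2.imread(f'pics/{n}{i}.png',0).astype(np.float32) for i in range(3)],0)
a,b=g('L'),g('M')
print('win')
for (x0,y0,x1,y1) in [(285,205,310,240),(255,195,275,220),(290,210,330,235),(330,130,390,200)]:
    A=a[y0:y1,x0:x1];B=b[y0:y1,x0:x1];print((x0,y0),cv2.phaseCorrelate(A.astype(np.float32),B.astype(np.float32),cv2.createHanningWindow((x1-x0,y1-y0),cv2.CV_32F)))
m=np.zeros((600,800,3),np.uint8)
im=cv2.imread('pics/M0.png')
cv2.imwrite('pics/M.png',cv2.resize(im[180:300,210:370],None,fx=5,fy=5,interpolation=2))
E
```

```text
xyz [ 0.7 -0.3 -6.2] turn [ 0. -0.  0.]
xyz [ 0.7 -0.3 -6.2] turn [-3.141 -0.    -0.   ]
t 21.475 gp [380.3  65.4 139.7] F [-0.  -0.2 -2.1] op 15.7 q6 -1.55
win
(285, 205) ((0.7477607504692809, 0.05374309205887329), 0.7270283190409342)
(255, 195) ((-0.047903172269929684, 0.1593967223096424), 0.9382657961845398)
(290, 210) ((-0.0750828733848472, 0.20146670594432337), 0.8897865600585938)
(330, 130) ((-0.006526998470626211, 0.047113041484578844), 0.9355801591442691)
```

Request:
{"fn": "step_arm", "kwargs": {
  "commands": [
    {"xyz": [0,0,3],"turn": [0,0,0],"grip": 8},
    {"xyz": [0,0,6],"turn": [0,0,0],"grip": 8},
    {"xyz": [0,0,8],"turn": [0,0,0],"grip": 8},
    {"xyz": [0,0,8],"turn": [0,0,0],"grip": 8},
    {"xyz": [-5,0,8],"turn": [0,0,0],"grip": 8},
    {"xyz": [-12,0,8],"turn": [0,0,0],"grip": 8},
    {"xyz": [-22,0,8],"turn": [0,0,0],"grip": 8},
    {"xyz": [-35,0,8],"turn": [0,0,0],"grip": 8},
    {"xyz": [-55,0,8],"turn": [0,0,0],"grip": 8},
    {"xyz": [-60,0,8],"turn": [0,0,0],"grip": 8},
    {"xyz": [-60,0,8],"turn": [0,0,0],"grip": 8}
  ]
}}

```text
t: 23.0
tool_pos: [0.3885, 0.0656, 0.2651]
orientation: [-0.016, 1.57, 0.016]
force: [-0.6, 0.1, -1.3]
opening: 0.0155
```

```bash
python3 - <<'E'
from h import *
goal((.460,-.2565,.204),-.262)
for i in range(2): S,im=snap('side',f'N{i}.png')
cv2.imwrite('pics/N.png',cv2.resize(im[165:285,215:375,::-1],None,fx=5,fy=5,interpolation=2))
a=cv2.imread('pics/M0.png',0);b=cv2.imread('pics/N0.png',0)
for (x0,y0,x1,y1) in [(255,195,275,220),(285,205,310,240),(290,195,325,225)]:
    print((x0,y0),cv2.phaseCorrelate(a[y0:y1,x0:x1].astype(np.float32),b[y0:y1,x0:x1].astype(np.float32),cv2.createHanningWindow((x1-x0,y1-y0),cv2.CV_32F)))
E
```

```text
xyz [  -3.8 -323.5   65. ] turn [ 0.282  0.001 -0.   ]
xyz [  -3.8 -323.5   65. ] turn [-2.859e+00  0.000e+00  2.000e-03]
t 23.0 gp [388.5  65.6 200.1] F [-0.6  0.1 -1.3] op 15.5 q6 -1.55
(255, 195) ((0.6305713900024408, 1.078377017908366), 0.5559637336730957)
(285, 205) ((1.139285631706139, -0.5456051441158394), 0.868638817999098)
(290, 195) ((0.006025653993134483, -0.2566652169314274), 0.9469331829636185)
```

View pics/N.png

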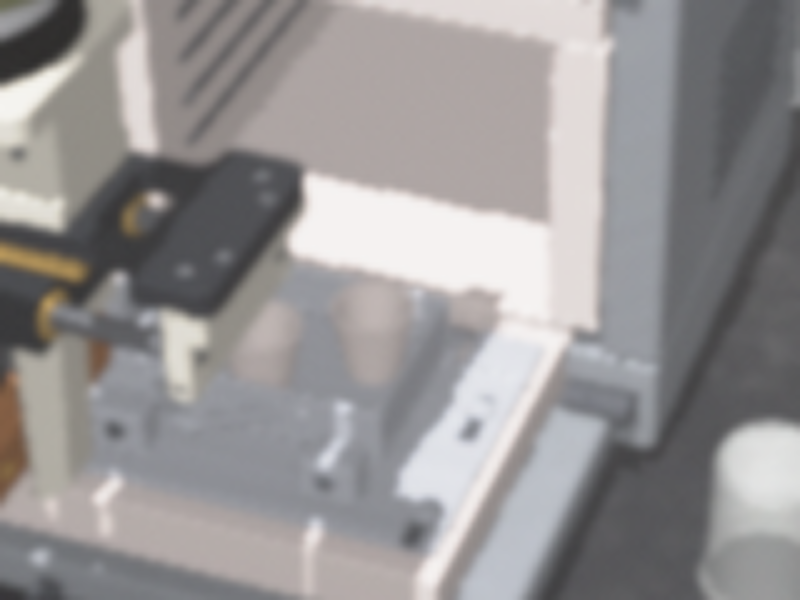

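Request:
{"fn": "step_arm", "kwargs": {
  "commands": [
    {"xyz": [0,-50,13],"turn": [0.04,0,0],"grip": 8},
    {"xyz": [0,-100,27],"turn": [0.09,0,0],"grip": 8},
    {"xyz": [0,-150,40],"turn": [0.13,0,0],"grip": 8},
    {"xyz": [0,-200,53],"turn": [0.17,0,0],"grip": 8},
    {"xyz": [0,-250,67],"turn": [0.22,0,0],"grip": 8},
    {"xyz": [0,-290,78],"turn": [0.25,0,0],"grip": 8},
    {"xyz": [0,-315,84],"turn": [0.275,0,0],"grip": 8},
    {"xyz": [0,-327,87.5],"turn": [0.282,0,0],"grip": 8},
    {"xyz": [0,-327,87.5],"turn": [0.282,0,0],"grip": 8},
    {"xyz": [0,-327,87.5],"turn": [0.282,0,0],"grip": 8}
  ]
}}

```text
t: 24.35
tool_pos: [0.4822, -0.2586, 0.2644]
orientation: [0.205, 1.562, -0.204]
force: [0.3, 0.1, -1.1]
opening: 0.0158
```

```bash
python3 - <<'E'
from h import *
goal((.4825,-.2593,.0595),-.262)
S,im=snap('side','P0.png');p,w=snap('wrist','wP.png')
T,t=snap('top','tP.png')
a=cv2.imread('pics/s1.png',0);b=cv2.imread('pics/P0.png',0)
# grip check: compare handle rear with the picture just after the first lift
x0,y0,x1,y1=405,245,440,290
print(cv2.phaseCorrelate(a[y0:y1,x0:x1].astype(np.float32),b[y0:y1,x0:x1].astype(np.float32),cv2.createHanningWindow((x1-x0,y1-y0),cv2.CV_32F)))
m=np.zeros((600,800,3),np.uint8)
m[:400,:400]=cv2.resize(im[170:290,220:340],(400,400),interpolation=2)
m[:400,400:]=cv2.resize(t[180:280,250:350],(400,400),interpolation=2)
m[400:,:267]=cv2.resize(w,(267,200));m[400:,300:500]=cv2.resize(im[220:300,390:470],(200,200))
m[400:,550:750]=cv2.resize(cv2.imread('pics/s1.png')[220:300,390:470,::-1],(200,200))
cv2.imwrite('pics/P.png',m[:,:,::-1])
E
```

```text
xyz [139.9  -0.7   0.6] turn [ 0.001 -0.001 -0.001]
xyz [139.9  -0.7   0.6] turn [-3.14e+00  1.00e-03 -1.00e-03]
t 24.35 gp [ 482.1 -258.5  199.4] F [ 0.3  0.1 -1.1] op 15.8 q6 -1.9
((-0.7066433294393342, 0.2689399958818335), 1.0382798297905627)
```

View pics/P.png

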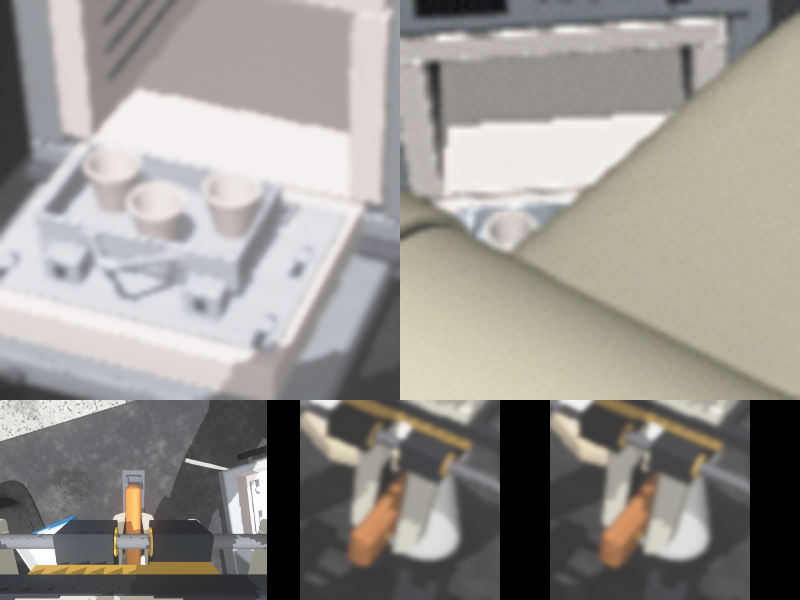

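```bash
python3 - <<'E'
from h import *
S=camera_params('side')
print('px for 3mm back:',np.diff(proj(S,[(.575,.03,.1),(.578,.03,.1)]),axis=0))
ld=lambda n:cv2.imread(f'pics/{n}.png',0)
def shift(a,b,box):
    x0,y0,x1,y1=box; t=ld(a)[y0:y1,x0:x1]; r=ld(b)[y0-4:y1+4,x0-4:x1+4]
    k=6;z=lambda i:cv2.resize(i,None,fx=k,fy=k,interpolation=cv2.INTER_CUBIC)
    m=cv2.matchTemplate(z(r),z(t),cv2.TM_CCOEFF_NORMED);_,v,_,l=cv2.minMaxLoc(m);return (round(l[0]/k-4,2),round(l[1]/k-4,2),round(v,3))
for nm,box in dict(crucR=(281,220,299,244),rightend=(288,222,306,256),stopR=(274,245,290,268),bench=(330,255,372,285),mouth=(310,170,345,230)).items():
    print(nm,*[f'{a}-{b} {shift(a,b,box)}' for a,b in(('s5','L0'),('L0','L2'),('L0','M0'),('L2','M2'),('M0','N0'),('N0','P0'))])
E
```

```text
px for 3mm back: [[ 0.61247524 -0.87043239]]
crucR s5-L0 (-0.17, 0.17, 0.995) L0-L2 (0.0, 0.0, 1.0) L0-M0 (0.5, -1.5, 0.97) L2-M2 (0.5, -1.33, 0.97) M0-N0 (0.0, -2.67, 0.96) N0-P0 (2.17, -3.33, 0.729)
rightend s5-L0 (-0.17, 0.33, 0.995) L0-L2 (0.0, 0.0, 1.0) L0-M0 (0.33, -1.17, 0.971) L2-M2 (0.33, -1.17, 0.971) M0-N0 (1.17, -1.67, 0.956) N0-P0 (-0.33, 0.5, 0.731)
stopR s5-L0 (0.0, 0.17, 0.988) L0-L2 (0.0, 0.0, 0.998) L0-M0 (0.0, 0.0, 0.956) L2-M2 (0.0, 0.0, 0.955) M0-N0 (-0.33, 0.0, 0.459) N0-P0 (0.17, -1.5, 0.448)
bench s5-L0 (0.0, 0.0, 1.0) L0-L2 (0.0, 0.0, 1.0) L0-M0 (0.0, 0.0, 1.0) L2-M2 (0.0, 0.0, 1.0) M0-N0 (0.0, 0.0, 1.0) N0-P0 (0.17, -0.17, 0.986)
mouth s5-L0 (0.0, 0.0, 1.0) L0-L2 (0.0, 0.0, 1.0) L0-M0 (0.0, 0.0, 1.0) L2-M2 (0.0, 0.0, 1.0) M0-N0 (0.17, -0.17, 0.972) N0-P0 (0.0, 0.0, 0.97)
```

```bash
python3 - <<'E'
from h import *
goal((.3885,.0656,.2001),.02)
E
```

```text
xyz [  -0.3  289.2 -174.2] turn [-0.281  0.    -0.   ]
xyz [  -0.3  289.2 -174.2] turn [ 2.861 -0.    -0.   ]
t 24.5 gp [ 482.4 -258.7  199.8] F [ 0.6  0.8 -1.4] op 15.8 q6 -1.9
```

Request:
{"fn": "step_arm", "kwargs": {
  "commands": [
    {"xyz": [0,45,-27],"turn": [-0.04,0,0],"grip": 8},
    {"xyz": [0,90,-54],"turn": [-0.09,0,0],"grip": 8},
    {"xyz": [0,135,-81],"turn": [-0.13,0,0],"grip": 8},
    {"xyz": [0,180,-108],"turn": [-0.17,0,0],"grip": 8},
    {"xyz": [0,225,-135],"turn": [-0.22,0,0],"grip": 8},
    {"xyz": [0,260,-157],"turn": [-0.26,0,0],"grip": 8},
    {"xyz": [0,280,-169],"turn": [-0.281,0,0],"grip": 8},
    {"xyz": [0,289,-174],"turn": [-0.281,0,0],"grip": 8},
    {"xyz": [0,289,-174],"turn": [-0.281,0,0],"grip": 8},
    {"xyz": [0,289,-174],"turn": [-0.281,0,0],"grip": 8}
  ]
}}

```text
t: 25.75
tool_pos: [0.3893, 0.064, 0.2647]
orientation: [-0.015, 1.571, 0.014]
force: [-0.2, -0.2, -1.6]
opening: 0.0157
```

```bash
python3 - <<'E'
from h import *
goal((.3885,.0656,.1397),.02)
for i in range(3): snap('side',f'Q{i}.png')
ld=lambda n:cv2.imread(f'pics/{n}.png',0)
def shift(a,b,box):
    x0,y0,x1,y1=box; t=ld(a)[y0:y1,x0:x1]; r=ld(b)[y0-4:y1+4,x0-4:x1+4]
    k=6;z=lambda i:cv2.resize(i,None,fx=k,fy=k,interpolation=cv2.INTER_CUBIC)
    m=cv2.matchTemplate(z(r),z(t),cv2.TM_CCOEFF_NORMED);_,v,_,l=cv2.minMaxLoc(m);return (round(l[0]/k-4,2),round(l[1]/k-4,2),round(v,3))
for box in((281,220,299,244),(288,222,306,256)): print(shift('N0','Q0',box))
E
```

```text
xyz [60.   1.7 -0.7] turn [-0.002  0.     0.   ]
xyz [60.   1.7 -0.7] turn [ 3.14e+00  1.00e-03 -0.00e+00]
t 25.75 gp [389.3  63.9 199.7] F [-0.2 -0.2 -1.6] op 15.7 q6 -1.56
(0.0, -0.17, 0.965)
(0.33, 0.0, 0.979)
```

Same place as before; lower the hook again into the gap.

Request:
{"fn": "step_arm", "kwargs": {
  "commands": [
    {"xyz": [10,1.7,-0.7],"turn": [0,0,0],"grip": 8},
    {"xyz": [22,1.7,-0.7],"turn": [0,0,0],"grip": 8},
    {"xyz": [34,1.7,-0.7],"turn": [0,0,0],"grip": 8},
    {"xyz": [44,1.7,-0.7],"turn": [0,0,0],"grip": 8},
    {"xyz": [52,1.7,-0.7],"turn": [0,0,0],"grip": 8},
    {"xyz": [60,1.7,-0.7],"turn": [0,0,0],"grip": 8},
    {"xyz": [60,1.7,-0.7],"turn": [0,0,0],"grip": 8},
    {"xyz": [60,1.7,-0.7],"turn": [0,0,0],"grip": 8}
  ]
}}

```text
t: 26.9
tool_pos: [0.3885, 0.0663, 0.205]
orientation: [-0.015, 1.57, 0.015]
force: [0.1, 0.7, -1.1]
opening: 0.0156
```

Request:
{"fn": "step_arm", "kwargs": {
  "commands": [
    {"xyz": [0,0,-3],"turn": [0,0,0],"grip": 8},
    {"xyz": [0,0,-6],"turn": [0,0,0],"grip": 8},
    {"xyz": [0,0,-8],"turn": [0,0,0],"grip": 8},
    {"xyz": [0,0,-8],"turn": [0,0,0],"grip": 8}
  ]
}}

```text
t: 27.4
tool_pos: [0.3802, 0.0661, 0.2048]
orientation: [-0.015, 1.571, 0.015]
force: [-0.3, 0.2, -2.1]
opening: 0.016
```

Request:
{"fn": "step_arm", "kwargs": {
  "commands": [
    {"xyz": [0,0,-0.7],"turn": [0,0,0],"grip": 8},
    {"xyz": [0,0,-1.4],"turn": [0,0,0],"grip": 8}
  ]
}}

```text
t: 27.65
tool_pos: [0.3789, 0.0661, 0.2047]
orientation: [-0.015, 1.571, 0.015]
force: [-0.4, -0.0, -2.2]
opening: 0.0156
```

Request:
{"fn": "step_arm", "kwargs": {
  "commands": [
    {"xyz": [0,0,-0.7],"turn": [0,0,0],"grip": 8},
    {"xyz": [0,0,-1.4],"turn": [0,0,0],"grip": 8}
  ]
}}

```text
t: 27.9
tool_pos: [0.3775, 0.0661, 0.2047]
orientation: [-0.015, 1.571, 0.015]
force: [0.2, -0.0, -2.0]
opening: 0.0159
```

Request:
{"fn": "step_arm", "kwargs": {
  "commands": [
    {"xyz": [0,0,-0.7],"turn": [0,0,0],"grip": 8},
    {"xyz": [0,0,-1],"turn": [0,0,0],"grip": 8}
  ]
}}

```text
t: 28.15
tool_pos: [0.3765, 0.0661, 0.2047]
orientation: [-0.015, 1.571, 0.015]
force: [-0.0, -0.1, -2.8]
opening: 0.0155
```

Request:
{"fn": "step_arm", "kwargs": {
  "commands": [
    {"xyz": [0,0,-0.7],"turn": [0,0,0],"grip": 8},
    {"xyz": [0,0,-0.7],"turn": [0,0,0],"grip": 8}
  ]
}}

```text
t: 28.4
tool_pos: [0.3758, 0.066, 0.2047]
orientation: [-0.015, 1.571, 0.015]
force: [-0.7, -0.1, -1.3]
opening: 0.0159
```

Request:
{"fn": "step_arm", "kwargs": {
  "commands": [
    {"xyz": [0,0,-0.7],"turn": [0,0,0],"grip": 8},
    {"xyz": [0,0,-0.7],"turn": [0,0,0],"grip": 8}
  ]
}}

```text
t: 28.65
tool_pos: [0.3754, 0.066, 0.2048]
orientation: [-0.015, 1.57, 0.015]
force: [3.1, -0.6, -2.2]
opening: 0.0159
```

Request:
{"fn": "step_arm", "kwargs": {
  "commands": [
    {"xyz": [0,0,-0.7],"turn": [0,0,0],"grip": 8},
    {"xyz": [0,0,-0.7],"turn": [0,0,0],"grip": 8}
  ]
}}

```text
t: 28.9
tool_pos: [0.3751, 0.066, 0.205]
orientation: [-0.015, 1.569, 0.015]
force: [5.8, -0.1, -4.2]
opening: 0.0155
```

Request:
{"fn": "step_arm", "kwargs": {
  "commands": [
    {"xyz": [0,0,5],"turn": [0,0,0],"grip": 8},
    {"xyz": [0,0,10],"turn": [0,0,0],"grip": 8},
    {"xyz": [0,0,15],"turn": [0,0,0],"grip": 8},
    {"xyz": [0,0,19],"turn": [0,0,0],"grip": 8},
    {"xyz": [0,0,22],"turn": [0,0,0],"grip": 8},
    {"xyz": [0,0,24],"turn": [0,0,0],"grip": 8}
  ]
}}

```text
t: 29.65
tool_pos: [0.3985, 0.0665, 0.2047]
orientation: [-0.015, 1.571, 0.015]
force: [-0.1, 0.2, -1.9]
opening: 0.0154
```

Request:
{"fn": "step_arm", "kwargs": {
  "commands": [
    {"xyz": [0,0,1],"turn": [0,0,0],"grip": 8},
    {"xyz": [0,0,2],"turn": [0,0,0],"grip": 8}
  ]
}}

```text
t: 29.9
tool_pos: [0.4004, 0.0665, 0.2047]
orientation: [-0.015, 1.571, 0.015]
force: [-0.1, 0.8, -1.5]
opening: 0.0153
```

Request:
{"fn": "step_arm", "kwargs": {
  "commands": [
    {"xyz": [0,0,0.7],"turn": [0,0,0],"grip": 8},
    {"xyz": [0,0,1],"turn": [0,0,0],"grip": 8}
  ]
}}

```text
t: 30.15
tool_pos: [0.4014, 0.0666, 0.2047]
orientation: [-0.015, 1.571, 0.015]
force: [-0.6, -0.2, -0.9]
opening: 0.0155
```

Request:
{"fn": "step_arm", "kwargs": {
  "commands": [
    {"xyz": [0,0,0.7],"turn": [0,0,0],"grip": 8},
    {"xyz": [0,0,1],"turn": [0,0,0],"grip": 8}
  ]
}}

```text
t: 30.4
tool_pos: [0.4024, 0.0666, 0.2047]
orientation: [-0.015, 1.571, 0.015]
force: [-0.0, -0.5, -1.6]
opening: 0.0157
```

Request:
{"fn": "step_arm", "kwargs": {
  "commands": [
    {"xyz": [0,0,0.7],"turn": [0,0,0],"grip": 8},
    {"xyz": [0,0,1.2],"turn": [0,0,0],"grip": 8}
  ]
}}

```text
t: 30.65
tool_pos: [0.4031, 0.0666, 0.2045]
orientation: [-0.015, 1.572, 0.015]
force: [-5.1, 0.4, 0.1]
opening: 0.0156
```

Request:
{"fn": "step_arm", "kwargs": {
  "commands": [
    {"xyz": [0,0,0.7],"turn": [0,0,0],"grip": 8},
    {"xyz": [0,0,1.2],"turn": [0,0,0],"grip": 8}
  ]
}}

```text
t: 30.9
tool_pos: [0.4037, 0.0666, 0.2042]
orientation: [-0.015, 1.574, 0.015]
force: [-10.7, -0.5, 4.2]
opening: 0.0157
```

Request:
{"fn": "step_arm", "kwargs": {
  "commands": [
    {"xyz": [0,0,0.7],"turn": [0,0,0],"grip": 8},
    {"xyz": [0,0,0.7],"turn": [0,0,0],"grip": 8}
  ]
}}

```text
t: 31.15
tool_pos: [0.404, 0.0666, 0.2042]
orientation: [-0.015, 1.575, 0.015]
force: [-12.0, -0.4, 3.9]
opening: 0.0157
```

Request:
{"fn": "step_arm", "kwargs": {
  "commands": [
    {"xyz": [0,0,-3],"turn": [0,0,0],"grip": 8},
    {"xyz": [0,0,-8],"turn": [0,0,0],"grip": 8},
    {"xyz": [0,0,-14],"turn": [0,0,0],"grip": 8},
    {"xyz": [0,0,-15],"turn": [0,0,0],"grip": 8},
    {"xyz": [-5,0,-15],"turn": [0,0,0],"grip": 8},
    {"xyz": [-12,0,-15],"turn": [0,0,0],"grip": 8},
    {"xyz": [-25,0,-15],"turn": [0,0,0],"grip": 8},
    {"xyz": [-45,0,-15],"turn": [0,0,0],"grip": 8},
    {"xyz": [-60,0,-15],"turn": [0,0,0],"grip": 8},
    {"xyz": [-60,0,-15],"turn": [0,0,0],"grip": 8},
    {"xyz": [-60,0,-15],"turn": [0,0,0],"grip": 8}
  ]
}}

```text
t: 32.52
tool_pos: [0.3903, 0.0663, 0.2643]
orientation: [-0.015, 1.571, 0.015]
force: [0.4, 0.7, -1.9]
opening: 0.0159
```

```bash
python3 - <<'E'
from h import *
goal((.4825,-.2593,.2),-.262)
E
```

```text
xyz [  -0.8 -327.3   85.9] turn [ 0.281 -0.     0.   ]
xyz [  -0.8 -327.3   85.9] turn [-2.86e+00 -0.00e+00 -1.00e-03]
t 32.525 gp [390.3  66.3 199.3] F [ 0.4  0.7 -1.9] op 15.9 q6 -1.55
```

Request:
{"fn": "step_arm", "kwargs": {
  "commands": [
    {"xyz": [0,-50,13],"turn": [0.04,0,0],"grip": 8},
    {"xyz": [0,-100,26],"turn": [0.09,0,0],"grip": 8},
    {"xyz": [0,-150,39],"turn": [0.13,0,0],"grip": 8},
    {"xyz": [0,-200,52],"turn": [0.17,0,0],"grip": 8},
    {"xyz": [0,-250,66],"turn": [0.22,0,0],"grip": 8},
    {"xyz": [0,-290,76],"turn": [0.25,0,0],"grip": 8},
    {"xyz": [0,-315,83],"turn": [0.275,0,0],"grip": 8},
    {"xyz": [0,-327,86],"turn": [0.281,0,0],"grip": 8},
    {"xyz": [0,-327,86],"turn": [0.281,0,0],"grip": 8},
    {"xyz": [0,-327,86],"turn": [0.281,0,0],"grip": 8}
  ]
}}

```text
t: 33.78
tool_pos: [0.4826, -0.258, 0.2644]
orientation: [0.205, 1.562, -0.204]
force: [-0.4, 0.2, -0.4]
opening: 0.0159
```

```bash
python3 - <<'E'
from h import *
goal((.4825,-.2593,.0591),-.262)
# handle slip along the shaft: orange pixels in side picture vs first lift
for n in('s1','P1'):
    if n=='P1': snap('side','P1.png'); p=snap('wrist','wP1.png')
    im=cv2.imread(f'pics/{n}.png'); h=cv2.cvtColor(im,cv2.COLOR_BGR2HSV)
    m=cv2.inRange(h,(5,110,60),(18,255,255))[240:300,400:440]; y,x=np.nonzero(m); print(n,x.mean()+400,y.mean()+240,len(x),x.min()+400,y.max()+240)
w=cv2.imread('pics/wP1.png');m=cv2.inRange(cv2.cvtColor(w,cv2.COLOR_BGR2HSV),(5,110,60),(18,255,255))[:,280:360];y,x=np.nonzero(m);k=y<y.min()+40
print('wrist handle rear',y.min(),x[k].min()+280,x[k].max()+280)
S=camera_params('side');print(np.diff(proj(S,[(.434,-.246,.2),(.439,-.2473,.2)]),axis=0))
E
```

```text
xyz [140.3  -1.4   0.3] turn [ 0.001 -0.001 -0.   ]
xyz [140.3  -1.4   0.3] turn [-3.14e+00  1.00e-03 -1.00e-03]
t 33.775 gp [ 482.6 -257.9  199.4] F [-0.4  0.2 -0.4] op 15.9 q6 -1.89
s1 420.18633540372673 271.1583850931677 322 410 286
P1 419.608024691358 270.46296296296293 324 410 285
wrist handle rear 204 300 337
[[ 1.57374548 -1.90505315]]
```

Request:
{"fn": "step_arm", "kwargs": {
  "commands": [
    {"xyz": [25,-1.4,0],"turn": [0,0,0],"grip": 8},
    {"xyz": [55,-1.4,0],"turn": [0,0,0],"grip": 8},
    {"xyz": [85,-1.4,0],"turn": [0,0,0],"grip": 8},
    {"xyz": [105,-1.4,0],"turn": [0,0,0],"grip": 8},
    {"xyz": [115,-1.4,0],"turn": [0,0,0],"grip": 8},
    {"xyz": [115,-1.4,0],"turn": [0,0,0],"grip": 8},
    {"xyz": [115,-1.4,0],"turn": [0,0,0],"grip": 8}
  ]
}}

```text
t: 34.75
tool_pos: [0.483, -0.2606, 0.151]
orientation: [0.205, 1.559, -0.206]
force: [-0.9, -0.2, -0.9]
opening: 0.0156
```

```bash
python3 - <<'E'
from h import *
goal((.4825,-.2593,.0591),-.262)
E
```

```text
xyz [26.9  1.1 -0.9] turn [0.    0.002 0.001]
xyz [26.9  1.1 -0.9] turn [-3.141e+00 -1.000e-03  3.000e-03]
t 34.75 gp [ 483.2 -260.6   86. ] F [-0.9 -0.2 -0.9] op 15.6 q6 -1.9
```

Request:
{"fn": "step_arm", "kwargs": {
  "commands": [
    {"xyz": [8,1,-0.5],"turn": [0,0,0],"grip": 8},
    {"xyz": [16,1,-0.5],"turn": [0,0,0],"grip": 8},
    {"xyz": [21,1,-0.5],"turn": [0,0,0],"grip": 8},
    {"xyz": [24,1,-0.5],"turn": [0,0,0],"grip": 8},
    {"xyz": [24,1,-0.5],"turn": [0,0,0],"grip": 8}
  ]
}}

```text
t: 35.38
tool_pos: [0.482, -0.2591, 0.1253]
orientation: [0.206, 1.562, -0.205]
force: [0.3, -0.0, -0.5]
opening: 0.0157
```

```bash
python3 - <<'E'
from h import *
goal((.4825,-.2593,.0591),-.262)
E
```

```text
xyz [ 1.2 -0.   0.5] turn [ 0.    -0.001 -0.   ]
xyz [ 1.2 -0.   0.5] turn [-3.141e+00  0.000e+00 -1.000e-03]
t 35.375 gp [ 482.  -259.1   60.3] F [ 0.3 -0.  -0.5] op 15.7 q6 -1.9
```

Request:
{"fn": "step_arm", "kwargs": {
  "commands": [
    {"xyz": [1,0,0],"turn": [0,0,0],"grip": 8},
    {"xyz": [1,0,0],"turn": [0,0,0],"grip": 8},
    {"xyz": [1,0,0],"turn": [0,0,0],"grip": 20},
    {"xyz": [1,0,0],"turn": [0,0,0],"grip": 35},
    {"xyz": [1,0,0],"turn": [0,0,0],"grip": 60},
    {"xyz": [1,0,0],"turn": [0,0,0],"grip": 60}
  ]
}}

```text
t: 36.12
tool_pos: [0.4822, -0.2593, 0.1248]
orientation: [0.205, 1.561, -0.206]
force: [-0.3, 0.4, -0.5]
opening: 0.0452
```

Request:
{"fn": "step_arm", "kwargs": {
  "commands": [
    {"xyz": [-20,0,0],"turn": [0,0,0],"grip": 60},
    {"xyz": [-60,0,0],"turn": [0,0,0],"grip": 60},
    {"xyz": [-110,0,0],"turn": [0,0,0],"grip": 60},
    {"xyz": [-160,0,0],"turn": [0,0,0],"grip": 60},
    {"xyz": [-160,0,0],"turn": [0,0,0],"grip": 60},
    {"xyz": [-160,40,-100],"turn": [0,0,0],"grip": 60},
    {"xyz": [-160,40,-100],"turn": [0,0,0],"grip": 60},
    {"xyz": [-160,40,-100],"turn": [0,0,0],"grip": 60}
  ]
}}

```text
t: 37.12
tool_pos: [0.3938, -0.193, 0.2829]
orientation: [0.206, 1.563, -0.204]
force: [0.1, 0.3, 0.2]
opening: 0.0601
```

```bash
python3 - <<'E'
from h import *
print(telemetry.read_state()['t'],telemetry.read_state()['force'])
snap('side','F.png');snap('top','Ft.png')
a=cv2.imread('pics/side0.png');b=cv2.imread('pics/F.png')
def orange(n):
    im=cv2.imread(f'pics/{n}.png');m=cv2.inRange(cv2.cvtColor(im,cv2.COLOR_BGR2HSV),(5,110,60),(18,255,255))
    if n.startswith('s') or n=='F': m=m[285:350,390:445]
    else: m=m[245:300,405:425]
    y,x=np.nonzero(m);return x.mean().round(2),y.mean().round(2),len(x),x.min(),x.max(),y.min(),y.max()
for n in('side0','F','top0','Ft'):print(n,orange(n))
def shift(box,A=a,B=b):
    x0,y0,x1,y1=box;k=4;z=lambda i:cv2.resize(i,None,fx=k,fy=k,interpolation=2)
    m=cv2.matchTemplate(z(B[y0-4:y1+4,x0-4:x1+4]),z(A[y0:y1,x0:x1]),cv2.TM_CCOEFF_NORMED);_,v,_,l=cv2.minMaxLoc(m);return l[0]/k-4,l[1]/k-4,round(v,3)
print('shaft',shift((425,275,452,308)),'beaker',shift((352,245,386,292)),'flask',shift((422,228,456,285)),'bottle',shift((473,258,497,292)),'timer',shift((132,228,176,262)))
P=cv2.imread('pics/P0.png');print('tray since P',shift((232,205,306,266),P,b))
E
```

```text
37.125 [0.05873733 0.28543145 0.19607485]
side0 (np.float64(24.74), np.float64(36.52), 477, np.int64(10), np.int64(40), np.int64(16), np.int64(57))
F (np.float64(25.05), np.float64(37.4), 442, np.int64(11), np.int64(40), np.int64(16), np.int64(58))
top0 (np.float64(9.85), np.float64(27.93), 203, np.int64(6), np.int64(15), np.int64(12), np.int64(45))
Ft (np.float64(9.27), np.float64(31.79), 124, np.int64(6), np.int64(15), np.int64(12), np.int64(45))
shaft (0.5, 0.0, 0.976) beaker (0.5, 0.5, 0.867) flask (3.0, 0.5, 0.599) bottle (0.0, 0.0, 1.0) timer (-0.25, 0.0, 0.99)
tray since P (0.0, 0.0, 0.996)
```

Request:
{"fn": "step_arm", "kwargs": {
  "commands": [
    {"xyz": [-20,400,-140],"turn": [0,0,0],"grip": 60},
    {"xyz": [-20,400,-140],"turn": [0,0,0],"grip": 60},
    {"xyz": [-20,400,-140],"turn": [0,0,0],"grip": 60},
    {"xyz": [-20,400,-140],"turn": [0,0,0],"grip": 60},
    {"xyz": [-20,400,-140],"turn": [0,0,0],"grip": 60},
    {"xyz": [-20,400,-140],"turn": [0,0,0],"grip": 60},
    {"xyz": [-20,400,-140],"turn": [0,0,0],"grip": 60},
    {"xyz": [-20,400,-140],"turn": [0,0,0],"grip": 60},
    {"xyz": [-20,400,-140],"turn": [0,0,0],"grip": 60},
    {"xyz": [-20,400,-140],"turn": [0,0,0],"grip": 60}
  ]
}}

```text
t: 38.48
tool_pos: [0.3648, 0.2269, 0.3045]
orientation: [0.207, 1.561, -0.207]
force: [-0.6, -1.0, -0.1]
opening: 0.0603
```

```bash
python3 - <<'E'
from h import *
s=telemetry.read_state();print(s['t'],s['tool_pos'],s['force'])
snap('side','G.png')
a=cv2.imread('pics/side0.png');b=cv2.imread('pics/G.png')
def shift(box,A=a,B=b):
    x0,y0,x1,y1=box;k=4;z=lambda i:cv2.resize(i,None,fx=k,fy=k,interpolation=2)
    m=cv2.matchTemplate(z(B[y0-4:y1+4,x0-4:x1+4]),z(A[y0:y1,x0:x1]),cv2.TM_CCOEFF_NORMED);_,v,_,l=cv2.minMaxLoc(m);return l[0]/k-4,l[1]/k-4,round(v,3)
print('hook',shift((395,275,452,345)),'beaker',shift((352,245,386,292)),'flask',shift((422,228,456,285)),'bottle',shift((473,258,497,292)),'timer',shift((132,228,176,262)))
P=cv2.imread('pics/P0.png');print('tray since P',shift((232,205,306,266),P,b))
E
```

```text
38.475 [0.3648384  0.22691422 0.30450507] [-0.63967957 -0.97396801 -0.11498818]
hook (0.25, 0.25, 0.998) beaker (0.0, 0.0, 1.0) flask (0.0, 0.0, 1.0) bottle (0.0, 0.0, 1.0) timer (-0.5, 0.0, 0.937)
tray since P (0.25, 0.0, 0.863)
```

```bash
python3 -c "
from plant import robot; print(robot.close_job())"
```

```text
the job is handed in; nothing more can be done
None
```

The tray is out of the furnace and latched on the stops, all three crucibles are standing, and the hook is back on its rest. I handed the job in at about 38.5 s.

- **Pull:** Sliding the tray took about 3 N. Pressing it onto the stops peaked at about 14–15 N along the pull. With the downward part included, the wrist read up to about 16.4 N, of which about 2 N was there before the tray loaded the hook. These are the readings I took, not a continuous record.
- **Latch check:** When I first compared pictures, the tray seemed to have moved back after release, but the gripper's shadow was in the way. So I lowered the hook again:
  - Before the second pull took hold, the bail sat about 1.5–2 mm further out than where the tray first touched the stops.
  - A push of about 12 N against the tray's front wall did not move it, although it slides at about 3 N. That push was harder than the 4–5 N I intended.
- **Other things on the bench:** In the last pictures the hook lies within about 1 mm of where it started. The beaker, flask and amber bottle have not moved.
- **Less clear matches:** The timer (0.94) and tray (0.86) matched less cleanly, probably because of the arm's shadow. Before the arm moved over, the timer had matched at 0.99 and the tray at 0.996, the tray with no shift.

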